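Pack the carving tools into the pin-locked sliding-lid chest

ROBOT

A 6-joint arm with a two-finger parallel gripper is mounted at the origin on the work surface. World frame = base frame: x ahead of the robot, y to its left, z up, the work surface at z = 0. Lengths are in mm, angles in rad, forces in N, time in s.
With the tool pointing down it reaches from about 300 to 775 mm from the base axis. Payload 14.6 kg.
Tool frame: the origin (TCP) lies midway between the tips of the shut fingers; the grasp point (between the pads) lies 19 mm behind it (pinch_z is the distance from the TCP to the grasp point, in mm); z points along the fingers, y is the direction in which the jaws open and shut (so a half turn about z gives the same grasp; the last joint's range is limited). The gripper opens to 94 mm and grips with 3 to 60 N. Pads are 16 mm wide; open, the fingers measure 119 mm over their backs; the gripper's body (75 mm by 177 mm) begins 78 mm behind the grasp point.
Start: joints at [1.035, 0.3, 1.521, -0, 1.321, -0.067], TCP at [248.495, 490.652, 205.446] pointing down, gripper open.
Joint ranges: [-3.03, 3.03], [-0.79, 2.21], [0.23, 2.52], [-1.04, 4.18], [0, 3.07], [-2.55, 2.55]. Speed limits (rad/s): [2.22, 2.22, 2.57, 3.14, 3.14, 3.14].

INTERFACE

Orientations are given as [roll, pitch, yaw] about the fixed x, y, z axes, in that order (R = Rz(yaw) Ry(pitch) Rx(roll)).
In Python, from cell import read_state, camera, sign_off, pinch_z gives the robot as it stands. The module is installed in compiled form; this text tells all that it offers.
- The arm moves only by the tool servo_tool, never from a script. Its argument "series" is a list of rows, each a list of 6 numbers: the shift along the tool's x, y, z in cm, then the turn, a rotation vector about the tool's x, y, z in rad. In form: [[tx, ty, tz, rx, ry, rz], ...]. A call has exactly 10 rows; each row is the pose to reach, as a shift and turn from the pose commanded when the call began, along the tool's axes at that moment; what a row does not reach only later rows make up. A row lasts 1/12 s, in which the tool goes at most 41.7 mm and 7.16 degrees, less where a joint would pass 70% of its speed; a pose out of reach is approached as far as the arm can. A call with a gripper value outside its range is refused whole. "gripper" is the finger opening in cm, from 0 to 9.4, set as the call begins (left out, the last holds). The fingers move at their own pace and stop on an object; "grip_force" is the grip in N (left out, the last holds). Time passes only in rows, so rows that repeat a pose let the fingers close, or fill a call up. It gives the time, the measured TCP pose, the force and the opening at its end, in the units of the state.
- read_state(): the state, without advancing time (a new reading comes with each control period).
- camera(name): name is "side" or "top" or "wrist"; returns a dict with "pixels" (420x560x3 uint8, red, green, blue), "fx", "fy", "cx", "cy" (pixels), "pose" (4x4, takes a point from camera to world coordinates); the wrist camera has in their place "mount" (4x4, takes a point from camera to tool coordinates, whose origin is the TCP and whose axes are the flange's). Camera axes: x right, y down, z forward; pixel columns grow to the right and rows downward; lengths in mm; the calibration is good to about 2 mm. A picture is of the moment at which its call begins: read the wrist's pose just before it. There is no depth.
- sign_off(): hands the job in, once; it reports no verdict.
The state is a dict: "clock": time; "joints": joint angles; "qd": joint speeds; "effort": joint torques, N m; "eef_pos": TCP position; "eef_rot": TCP orientation; "wrist_force": force on the tool from outside, world axes, zero at the start; "moment": the same for the moment, N m; "finger_gap": finger opening in mm.
Only numpy, scipy, OpenCV 4.12 (cv2) and the standard library are available. Lean on these libraries where they do the work, as an engineer would, in place of code of your own. Each camera call takes 0.05 s, during which the arm holds its last target.

TASK

Pack away whichever of the five carving things (wood blank, mallet, cork sanding block, orange gouge, green brush) are on the table: pull up the chest's red spring pin and turn it into a rest notch so that it stays out by itself, slide the lid wide open, and put every one of them inside the chest. Then slide the lid fully shut with the pin still parked, turn the pin back and let it drop fully home so that the lid is locked; leave the brass tin and the other things on the table where they are.

Things in the scene. Friction and masses are not known exactly. Their poses are not given: they have to be found in the camera images.
- chest: Fixed blue open-topped box 220 (x) x 260 (y) x 100 mm tall, walls and floor 8 mm thick; origin: centre of its underside, on the table; z up. Two wooden lid runners reach out to y = +330 mm. The spring pin's dark steel bracket stands outside the -x wall at (-145, +70) mm: plate top 122 mm up, on it a steel collar of six lands round the pin, radius 22 to 32 mm, tops 147 mm up.
- chest_in (a point): Centre of the chest's inner floor (204 x 244 mm, 92 mm below the lid), 8 mm above the table. With the lid fully open the inside is uncovered from the chest's y = -122 to +60 mm.
- lid (a joint): Travel of the wooden sliding lid (220 x 260 x 10 mm, on the box's rim) along the chest's +y: 0 = shut, 0.19 m = fully open. Stays where left; 2 N friction, some damping. The aluminium strip on its -x edge has a notch into which the pin drops when the lid is shut: with the pin home the lid is locked; anywhere else over the strip the pin cannot go home.
- lid_handle (a point): Centre of the upright dark wooden rib on the lid by which it is pulled: 70 mm along the chest's x, 14 mm thick along y, 40 mm tall; the point is 20 mm above the lid's top, 130 mm above the table. At chest (0, -85) mm when the lid is shut; moves with the lid.
- pin_handle (a point): Centre of the spring pin's red T-handle, a bar 64 mm long along its own y, 14 mm thick along x, 16 mm tall; at chest (-145, +70, 185) mm when home, its y then along the chest's y. On a 12 mm shaft; 58 mm below the bar a steel cross-pin, parallel to it, lies in the collar's deep slot (home) or rests in a shallow notch with yellow floor (parked).
- pin_lift (a joint): Height of the spring pin above home: 0 = home. The spring pulls it down with 5 N at home, 9 N when up. It must be raised at least 0.024 m (stop at 0.034) before it can be turned over the collar's lands; parked in a rest notch (5 mm deep) it sits at about 0.019. Let down on the lid's strip it stops at about 0.012.
- pin_turn (a joint): Turn of the pin about the vertical, counter-clockwise from above positive: 0 = in line with the deep slot; rest notches at +1.05 and at -1.05 (either serves, catching within about 0.15 rad); stops at +-1.35. Turns freely once raised.
- blank_center (a point): Pale wooden blank, 120 (x) x 32 (y) x 26 mm; this point is its centre. May be absent.
- mallet_head (a point): Wooden mallet 134 mm long; this point is the centre of its dark head, 44 (x) x 46 (y) x 38 mm tall; its lighter handle, 22 mm thick, runs from the head towards -x, ending 112 mm from this point. Heaviest at the head. May be absent.
- sander_center (a point): Cork sanding block with black underside, 100 (x) x 44 (y) x 32 mm; this point is its centre. May be absent.
- gouge_center (a point): Gouge 130 mm long: orange handle 80 x 22 x 20 mm and a thin steel blade 12 mm wide towards +x; this point lies in the handle, 10 mm above its underside, 55 mm from the handle's butt and 75 mm from the blade's tip. May be absent.
- brush_center (a point): Flat brush 131 mm long: green handle 80 x 20 x 16 mm, steel ferrule 34 mm wide and dark bristles towards +x; this point lies in the handle, 8 mm above its underside, 55 mm from its butt. May be absent.
- tin_center (a point): Brass tin with a green top, 82 x 54 x 32 mm, standing among the things to pack; it stays where it is. The point is its centre.
- tape: Roll of yellow tape lying flat, 90 mm across, 24 mm tall; stays. Origin under its centre.
- eraser: White eraser 60 x 26 x 14 mm near the robot; stays. Origin under its centre.
Not all that is in view belongs to the job. There is more than one size of the part that bears gouge_center; the job needs the smallest. Leave any blue look-alike of the part that bears blank_center alone.

How it is judged (in metres and radians):
On the way, in this order (a step that is already met when the one before it is completed fails the run):
1. the pin is parked: raised, turned into a rest notch and let go (value of joint pin_lift above 0.015 m and (value of joint pin_turn above 0.8 rad or value of joint pin_turn below -0.8 rad) and value of joint lid below 0.01 m and contact force between the fingers and chest below 0.1 N), for 0.3 s.
2. the lid is slid wide open (value of joint lid above 0.15 m), for 0.2 s.
3. every thing to pack lies inside the chest (x of blank_center in the frame of chest between -0.106 and 0.106 m and y of blank_center in the frame of chest between -0.126 and 0.126 m and z of blank_center in the frame of chest between 0.004 and 0.1 m and x of mallet_head in the frame of chest between -0.106 and 0.106 m and y of mallet_head in the frame of chest between -0.126 and 0.126 m and z of mallet_head in the frame of chest between 0.004 and 0.1 m and x of sander_center in the frame of chest between -0.106 and 0.106 m and y of sander_center in the frame of chest between -0.126 and 0.126 m and z of sander_center in the frame of chest between 0.004 and 0.1 m and x of gouge_center in the frame of chest between -0.106 and 0.106 m and y of gouge_center in the frame of chest between -0.126 and 0.126 m and z of gouge_center in the frame of chest between 0.004 and 0.1 m and x of brush_center in the frame of chest between -0.106 and 0.106 m and y of brush_center in the frame of chest between -0.126 and 0.126 m and z of brush_center in the frame of chest between 0.004 and 0.1 m), for 0.2 s.
4. the lid is fully shut with the pin still parked (value of joint lid below 0.006 m and value of joint pin_lift above 0.015 m), for 0.2 s.
At the end, for the whole second after the job is handed in: The lid is shut to within 6 mm, the pin is home to within 4 mm, and every packed thing that was on the table lies inside the chest (all of step 3 and value of joint pin_lift below 0.004 m and value of joint lid below 0.006 m); the robot touches nothing.
It fails at once if the tin is displaced by more than 6 cm (distance of tin_center from where it was at the start of the episode above 0.06 m).
It fails at once if the tape is displaced by more than 6 cm (distance of tape from where it was at the start of the episode above 0.06 m).
It fails at once if the eraser is displaced by more than 6 cm (distance of eraser from where it was at the start of the episode above 0.06 m).
Of blank, mallet, sander, gouge, brush only 3 to 5 are there at a start; the rules pass over those that are not, and their reading is None.
At some moment in a run one of blank, mallet, sander, gouge, brush may be knocked a few centimetres aside while the robot is not near it.
Once in a run the grip may slacken for a moment while it holds something.
It also fails if it takes over 210 s, if anything falls off the work surface, if the arm or the gripper's body presses on something with over 40 N, if the wrist force passes 120 N, or if a joint passes its speed limit or range.

## Working session

There is one attempt and no reset: what is moved stays moved. The work goes in short steps, Python scripts to look and compute and a tool call to move; the robot and the scene stay as the last step left them, time stands still between calls to the robot, and variables do not carry over. Pictures are saved under pics/ and viewed, and the job is handed in when it is done.

Besides the shell and the picture viewer there is one more tool, called after ">>>" as name(argument=value, ...) on one line, values as JSON. servo_tool: Moves the arm, as the interface text tells. Its arguments: {"type":"object","properties":{"series":{"type":"array"},"gripper":{"type":"number"},"grip_force":{"type":"number"}},"required":["series"]}

```bash
mkdir -p pics; ls
cat > h.py <<'E'
import numpy as np, cv2
from cell import read_state, camera, sign_off, pinch_z
from scipy.spatial.transform import Rotation as R
def snap(name,fn):
    s=read_state(); c=camera(name)
    cv2.imwrite('pics/'+fn+'.png',cv2.cvtColor(c['pixels'],cv2.COLOR_RGB2BGR))
    if 'pose' in c: T=np.array(c['pose'])
    else:
        T=np.eye(4);T[:3,:3]=R.from_euler('xyz',s['eef_rot']).as_matrix();T[:3,3]=s['eef_pos'];T=T@np.array(c['mount'])
    K=np.array([[c['fx'],0,c['cx']],[0,c['fy'],c['cy']],[0,0,1]])
    np.savez('pics/'+fn+'.npz',K=K,T=T)
    return c
def pix(fn,u,v,z):
    d=np.load('pics/'+fn+'.npz');K,T=d['K'],d['T']
    r=T[:3,:3]@np.linalg.inv(K)@np.array([u,v,1.]);o=T[:3,3]
    return o+r*(z-o[2])/r[2]
def proj(fn,p):
    d=np.load('pics/'+fn+'.npz');K,T=d['K'],d['T']
    q=K@(np.linalg.inv(T)@np.append(p,1))[:3]
    return q[:2]/q[2]
E
python3 - <<'E'
from h import *
s=read_state();print(s,pinch_z)
for n in('top','side','wrist'):
    snap(n,n+'0'); d=np.load('pics/%s0.npz'%n);print(n,d['K'],d['T'].round(3))
E
```

```text
pics
{'clock': 0.0, 'joints': array([ 1.03542474e+00,  3.00460709e-01,  1.52163601e+00,  1.57158231e-05,
        1.32066376e+00, -6.66023871e-02]), 'qd': array([ 0.00152371,  0.0002995 ,  0.00045841,  0.00089132,  0.00019932,
       -0.00041069]), 'effort': array([-7.10503482e-04, -5.31806803e+01, -3.52747250e+01,  7.07675633e-02,
        2.43817287e-02, -5.17507726e-05]), 'eef_pos': array([248.34269589, 490.43076277, 204.86878664]), 'eef_rot': array([-3.14042843e+00, -9.29106795e-05,  2.67281950e+00]), 'wrist_force': array([-0.44824563, -0.33017396,  0.08810627]), 'moment': array([ 0.05478541,  0.00418826, -0.01403221]), 'finger_gap': 94.0197478439853} 18.8
top [[400.14413058   0.         280.3598954 ]
 [  0.         400.14413058 207.72453463]
 [  0.           0.           1.        ]] [[-3.00000e-02 -9.97000e-01  7.40000e-02  4.25970e+02]
 [-1.00000e+00  2.90000e-02 -6.00000e-03 -1.23006e+02]
 [ 4.00000e-03 -7.40000e-02 -9.97000e-01  1.04414e+03]
 [ 0.00000e+00  0.00000e+00  0.00000e+00  1.00000e+00]]
side [[537.5518205    0.         281.49525859]
 [  0.         537.5518205  208.66770579]
 [  0.           0.           1.        ]] [[ 9.720000e-01 -1.470000e-01  1.850000e-01  1.786370e+02]
 [-2.360000e-01 -5.440000e-01  8.060000e-01 -1.371778e+03]
 [-1.800000e-02 -8.260000e-01 -5.630000e-01  9.890940e+02]
 [ 0.000000e+00  0.000000e+00  0.000000e+00  1.000000e+00]]
wrist [[367.57536982   0.         274.63435256]
 [  0.         367.57536982 204.08857071]
 [  0.           0.           1.        ]] [[ 4.51000e-01  8.56000e-01  2.52000e-01  1.74516e+02]
 [ 8.93000e-01 -4.32000e-01 -1.28000e-01  5.28352e+02]
 [-1.00000e-03  2.83000e-01 -9.59000e-01  3.84563e+02]
 [ 0.00000e+00  0.00000e+00  0.00000e+00  1.00000e+00]]
```

View pics/top0.png

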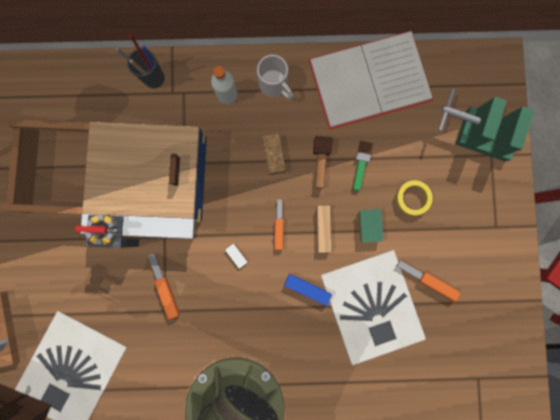

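View pics/side0.png

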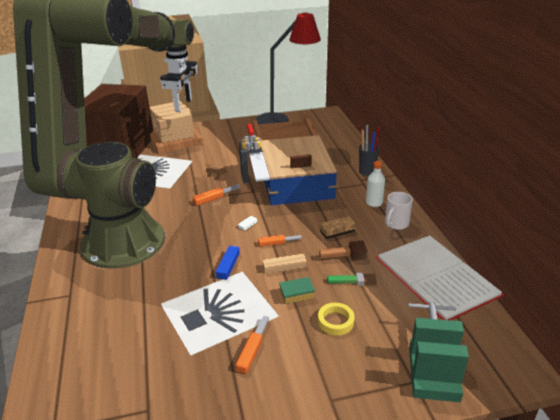

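View pics/wrist0.png

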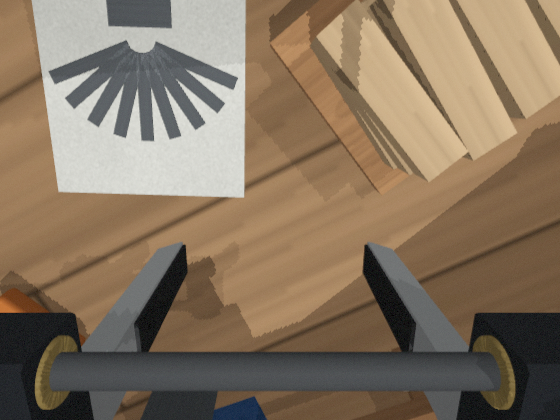

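Run:
```python
import cv2
a=cv2.imread('pics/top0.png')
cv2.imwrite('pics/z1.png',cv2.resize(a[110:260,0:220],None,fx=3.6,fy=3.6,interpolation=cv2.INTER_CUBIC))
cv2.imwrite('pics/z2.png',cv2.resize(a[120:270,220:440],None,fx=3.6,fy=3.6,interpolation=cv2.INTER_CUBIC))
```

```text
(no output)
```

View pics/z1.png

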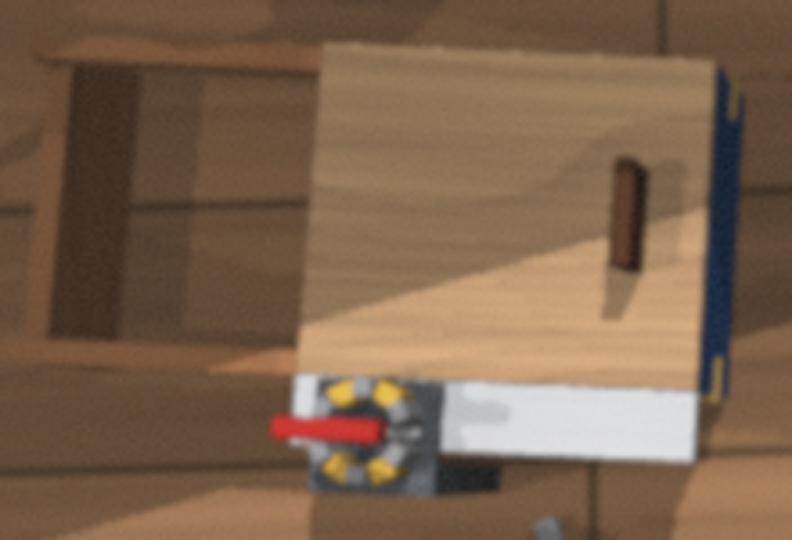

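View pics/z2.png

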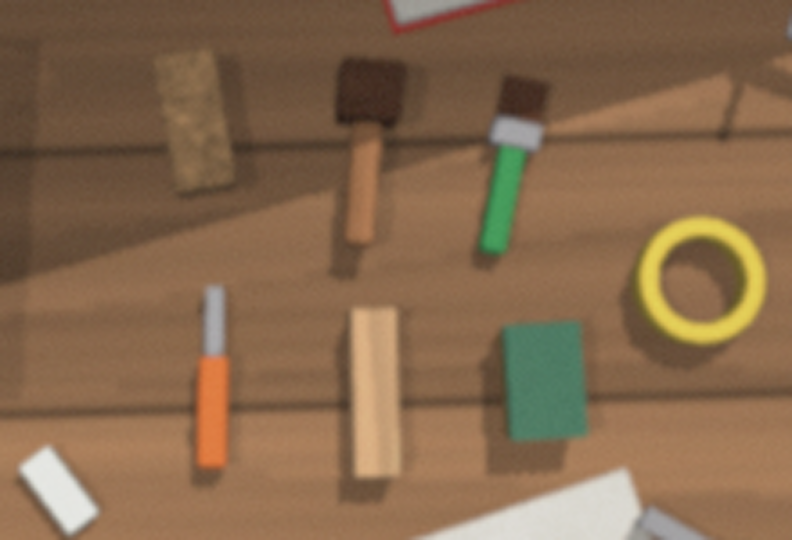

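```bash
cat >> h.py <<'E'
def z1(u,v,z): return pix('top0',u/3.6,v/3.6+110,z)
def z2(u,v,z): return pix('top0',u/3.6+220,v/3.6+120,z)
E
python3 - <<'E'
from h import *
np.set_printoptions(precision=1,suppress=True)
c=np.array([z1(*p,110) for p in[(322,42),(716,62),(697,390),(300,375)]]);print(c)
m=np.array([(110,130),(110,-130),(-110,-130),(-110,130)],float)
A=c[:,:2]-c[:,:2].mean(0)
H=(m.T@A);a=np.arctan2(H[0,1]-H[1,0],H[0,0]+H[1,1]);print('chest',c.mean(0),a)
ca,sa=np.cos(a),np.sin(a);Rm=np.array([[ca,-sa],[sa,ca]]);print(m@Rm.T+c.mean(0)[:2]-c[:,:2])
o=c.mean(0)[:2]
print('pin pred',Rm@[-145,70]+o,'meas',z1(272,426,193),z1(383,431,193),'handle pred',Rm@[0,-85]+o,z1(627,215,150))
def ends(n,p,q,z):
    P,Q=z2(*p,z),z2(*q,z);print(n,P,Q,'mid',(P+Q)/2,'len',np.linalg.norm(P-Q),'yaw',np.arctan2(*(P-Q)[1::-1]))
ends('blank',(375,308),(379,477),26)
ends('gougehandle',(213,356),(211,467),20); print('tip',z2(215,286,8))
ends('brush',(510,148),(494,251),16); print(z2(526,78,10))
ends('mallethandle',(368,125),(360,242),30); print('head',z2(371,91,38))
ends('sander',(184,50),(206,190),32)
ends('tin',(541,322),(547,438),32)
print('tape',z2(701,280,24),'eraser',z2(60,490,14))
E
```

```text
[[712.9 317.9 110. ]
 [692.1  58.6 110. ]
 [476.   74.1 110. ]
 [493.3 330.9 110. ]]
chest [593.6 195.4 110. ] -0.07032134535849223
[[-0.5 -0.5]
 [ 2.1 -0.6]
 [-1.3 -0.7]
 [-0.3  1.9]]
pin pred [453.9 275.4] meas [457.7 306.8 193. ] [452.8 241.6 193. ] handle pred [587.6 110.6] [584.8 107.9 150. ]
blank [ 503.3 -241.6   26. ] [ 384.1 -239.9   26. ] mid [ 443.7 -240.7   26. ] len 119.23380842604827 yaw -0.014225556652549669
gougehandle [ 472.9 -125.7   20. ] [ 394.4 -122.    20. ] mid [ 433.7 -123.9   20. ] len 78.58594600130078 yaw -0.0475418310116672
tip [ 524.  -128.7    8. ]
brush [ 617.1 -344.7   16. ] [ 542.6 -329.8   16. ] mid [ 579.9 -337.2   16. ] len 75.93697143125357 yaw -0.1968705730207878
[ 669.5 -360.    10. ]
mallethandle [ 634.  -241.1   30. ] [ 550.2 -232.2   30. ] mid [ 592.1 -236.7   30. ] len 84.23554561194922 yaw -0.10487907070040232
head [ 656.7 -243.2   38. ]
sander [ 691.6 -111.4   32. ] [ 590.3 -124.2   32. ] mid [ 640.9 -117.8   32. ] len 102.12811152341102 yaw 0.12528303108566755
tin [ 489.5 -357.5   32. ] [ 408. -358.   32.] mid [ 448.7 -357.8   32. ] len 81.5422961488484 yaw 0.005299752431332943
tape [ 516.6 -474.8   24. ] eraser [381.2 -14.3  14. ]
```

```bash
cat >> h.py <<'E'
np.set_printoptions(precision=2,suppress=True)
CH=np.array([593.6,195.4]);CY=-0.0703
def ch(x,y):
    c,s=np.cos(CY),np.sin(CY);return CH+np.array([c*x-s*y,s*x+c*y])
def go(*tgts):
    """each tgt (x,y,z,yaw) TCP; prints shift cm in tool axes + rz"""
    s=read_state();p=s['eef_pos'];r=R.from_euler('xyz',s['eef_rot'])
    print('t',round(s['clock'],1),'tcp',p,'rot',np.array(s['eef_rot']),'F',s['wrist_force'],'gap',round(s['finger_gap'],1),'j',s['joints'])
    for x,y,z,w in tgts:
        d=r.inv().apply(np.array([x,y,z])-p)/10
        q=(r.inv()*R.from_euler('xyz',[np.pi,0,w])).as_rotvec()
        q0=(R.from_euler('xyz',[np.pi,0,w]).inv()*R.from_euler('xyz',[np.pi,0,0])).magnitude()
        print(' ->',d.round(2),q.round(3),'j6~',round(np.arctan2(y,x)+np.pi/2-w,2))
E
python3 - <<'E'
from h import *
p=ch(-145,70);print(p)
go((*p,240,1.50))
E
```

```text
[453.88 275.41]
t 0.1 tcp [248.4  490.48 205.01] rot [-3.14 -0.    2.67] F [-0.8  -0.3  -0.67] gap 93.9 j [ 1.04  0.3   1.52  0.    1.32 -0.07]
 -> [-28.05  -9.91  -3.49] [-0.    0.    1.17] j6~ 0.62
```

>>> servo_tool(series=[[-1,-0.4,-1,0,0,0.05],[-4,-1.4,-2,0,0,0.15],[-8,-2.8,-3.5,0,0,0.27],[-12,-4.2,-3.5,0,0,0.4],[-16,-5.6,-3.5,0,0,0.55],[-20,-7,-3.5,0,0,0.7],[-24,-8.5,-3.5,0,0,0.85],[-26.5,-9.4,-3.5,0,0,1],[-27.7,-9.8,-3.5,0,0,1.1],[-28.05,-9.9,-3.5,0,0,1.17]], gripper=5, grip_force=30)

```text
clock: 0.98
eef_pos: [455.5, 273.4, 240.1]
eef_rot: [-3.141, 0.001, 1.519]
wrist_force: [-0.4, 0.7, -0.1]
finger_gap: 50.1
```

Run:
```python
from h import *
snap('wrist','w1');go((*ch(-145,70),166,1.50))
print(proj('w1',[*ch(-145,70),193]))
for y in(38,102):print(proj('w1',[*ch(-145,y),193]))
```

```text
t 1.0 tcp [455.18 273.98 240.09] rot [-3.14  0.    1.51] F [ 0.6  -0.19 -0.28] gap 50.2 j [ 0.47  0.23  1.52 -0.    1.38  0.53]
 -> [ 0.14 -0.14  7.41] [-0.    0.    0.01] j6~ 0.62
[271.86 225.05]
[271.05 269.46]
[272.73 177.14]
```

View pics/w1.png

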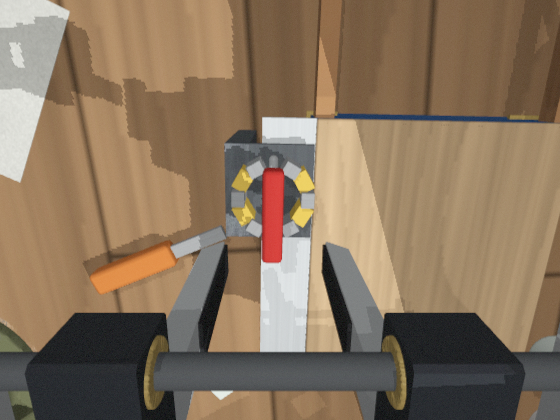

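Run:
```python
from h import *
snap('wrist','w2')
for p in [(-145,70,147),(-110,-130,110),(-110,130,110)]: print(proj('w2',[*ch(*p[:2]),p[2]]))
print(pix('w2',272.5,215.5,193))
a=cv2.imread('pics/w2.png')[100:300,180:360];cv2.imwrite('pics/w2z.png',cv2.resize(a,None,fx=3,fy=3))
```

```text
[272.82 205.58]
[305.41 382.23]
[316.17 123.45]
[454.38 282.51 193.  ]
```

View pics/w2z.png

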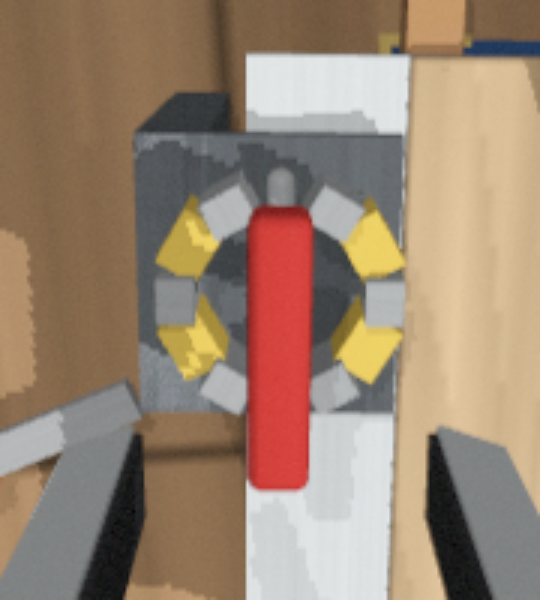

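Run:
```python
from h import *
a=cv2.imread('pics/side0.png')[110:210,220:350];cv2.imwrite('pics/s0z.png',cv2.resize(a,None,fx=6,fy=6,interpolation=cv2.INTER_CUBIC))
for p in [(-110,-130,110),(110,-130,110),(110,130,110),(-145,38,193),(-145,102,193),(110,-130,0),(0,-85,150)]: print(p,(proj('side0',[*ch(*p[:2]),p[2]])-[220,110])*6)
```

```text
(-110, -130, 110) [299.34 398.19]
(110, -130, 110) [702.03 357.06]
(110, 130, 110) [594.27 145.42]
(-145, 38, 193) [187.93 124.96]
(-145, 102, 193) [174.45  76.54]
(110, -130, 0) [694.15 527.64]
(0, -85, 150) [486.01 271.97]
```

View pics/s0z.png

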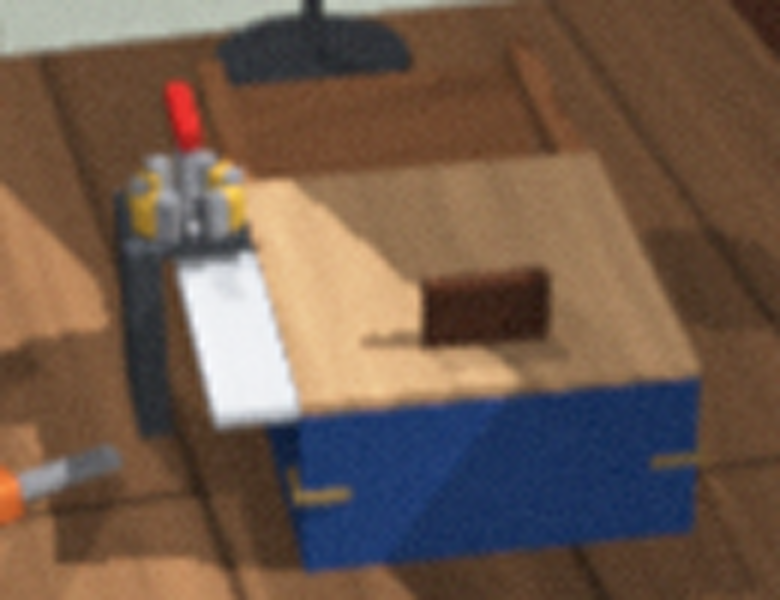

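Run:
```python
from h import *
go((454.5,276.5,167,1.50))
```

```text
t 1.1 tcp [454.47 274.84 240.13] rot [-3.14  0.    1.52] F [-0.06  0.58 -0.47] gap 49.8 j [0.47 0.23 1.52 0.   1.38 0.52]
 -> [ 0.17 -0.    7.31] [-0.    0.    0.02] j6~ 0.62
```

>>> servo_tool(series=[[0.2,0,1,0,0,0.02],[0.2,0,2.5,0,0,0.02],[0.2,0,4,0,0,0.02],[0.2,0,5.5,0,0,0.02],[0.2,0,6.5,0,0,0.02],[0.2,0,7,0,0,0.02],[0.2,0,7.3,0,0,0.02],[0.2,0,7.3,0,0,0.02],[0.2,0,7.3,0,0,0.02],[0.2,0,7.3,0,0,0.02]])

```text
clock: 1.92
eef_pos: [454.3, 277.8, 168.1]
eef_rot: [3.141, -0.001, 1.508]
wrist_force: [0.3, -0.1, 0.7]
finger_gap: 49.8
```

>>> servo_tool(series=[[0,0,0,0,0,0],[0,0,0,0,0,0],[0,0,0,0,0,0],[0,0,0,0,0,0],[0,0,0,0,0,0],[0,0,0,0,0,0],[0,0,0,0,0,0],[0,0,0,0,0,0],[0,0,0,0,0,0],[0,0,0,0,0,0]], gripper=0, grip_force=40)

```text
clock: 2.75
eef_pos: [454.1, 277.6, 167.5]
eef_rot: [-3.142, 0.0, 1.508]
wrist_force: [-1.0, -0.5, -0.1]
finger_gap: 14.0
```

Run:
```python
from h import *
snap('wrist','w3');go()
```

```text
t 2.8 tcp [454.07 277.6  167.46] rot [-3.14  0.    1.51] F [-0.53 -0.69  0.79] gap 13.6 j [0.48 0.29 1.62 0.   1.23 0.54]
```

View pics/w3.png

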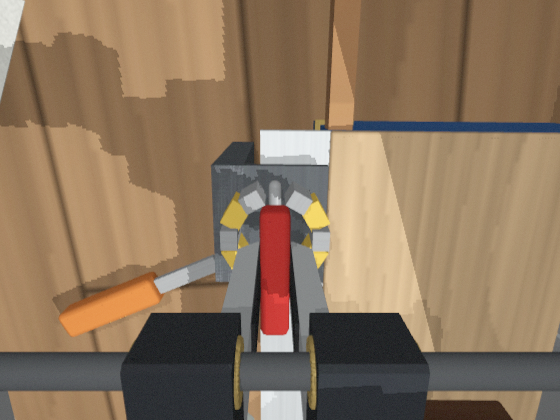

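>>> servo_tool(series=[[0,0,-0.5,0,0,0],[0,0,-1,0,0,0],[0,0,-1.5,0,0,0],[0,0,-2,0,0,0],[0,0,-2.5,0,0,0],[0,0,-2.9,0,0,0],[0,0,-2.9,0,0,0],[0,0,-2.9,0,0,0],[0,0,-2.9,0,0,0],[0,0,-2.9,0,0,0]])

```text
clock: 3.63
eef_pos: [454.0, 277.5, 196.1]
eef_rot: [-3.141, 0.0, 1.508]
wrist_force: [1.2, 1.2, -11.2]
finger_gap: 13.4
```

Run:
```python
from h import *
snap('wrist','w4');go()
```

```text
t 3.7 tcp [453.98 277.55 196.14] rot [-3.14  0.    1.51] F [  1.7    1.41 -10.81] gap 13.7 j [ 0.48  0.27  1.58 -0.    1.29  0.54]
```

View pics/w4.png

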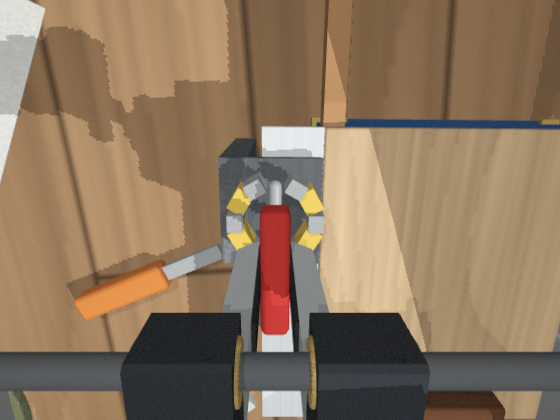

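>>> servo_tool(series=[[0,0,0,0,0,-0.1],[0,0,0,0,0,-0.22],[0,0,0,0,0,-0.34],[0,0,0,0,0,-0.46],[0,0,0,0,0,-0.58],[0,0,0,0,0,-0.7],[0,0,0,0,0,-0.82],[0,0,0,0,0,-0.94],[0,0,0,0,0,-1.05],[0,0,0,0,0,-1.05]])

```text
clock: 4.52
eef_pos: [455.0, 278.1, 196.8]
eef_rot: [3.139, 0.001, 2.565]
wrist_force: [8.8, 5.1, -10.6]
finger_gap: 13.5
```

Run:
```python
from h import *
snap('wrist','w5');go()
```

```text
t 4.6 tcp [454.96 278.09 196.79] rot [3.14 0.   2.56] F [  6.99   5.3  -10.7 ] gap 13.5 j [ 0.48  0.27  1.58  0.    1.29 -0.51]
```

View pics/w5.png

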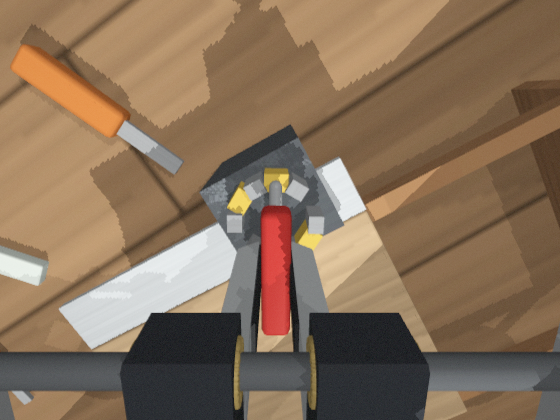

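>>> servo_tool(series=[[0,0.1,0.2,0,0,0],[0,0.1,0.4,0,0,0],[0,0.1,0.6,0,0,0],[0,0.1,0.8,0,0,0],[0,0.1,0.9,0,0,0],[0,0.1,0.95,0,0,0],[0,0.1,0.95,0,0,0],[0,0.1,0.95,0,0,0],[0,0.1,0.95,0,0,0],[0,0.1,0.95,0,0,0]])

```text
clock: 5.4
eef_pos: [455.1, 278.3, 187.0]
eef_rot: [3.141, 0.001, 2.558]
wrist_force: [5.3, -0.7, -9.2]
finger_gap: 13.5
```

Run:
```python
from h import *
go()
```

```text
t 5.4 tcp [455.07 278.33 186.98] rot [3.14 0.   2.56] F [ 5.34 -0.71 -9.2 ] gap 13.5 j [ 0.48  0.28  1.59 -0.    1.27 -0.51]
```

>>> servo_tool(series=[[0,0,0.1,0,0,0],[0,0,0.1,0,0,0],[0,0,0.1,0,0,0],[0,0,0.1,0,0,0],[0,0,0.1,0,0,0],[0,0,0.1,0,0,0],[0,0,0.1,0,0,0],[0,0,0.1,0,0,0],[0,0,0.1,0,0,0],[0,0,0.1,0,0,0]])

```text
clock: 6.23
eef_pos: [455.1, 278.4, 186.4]
eef_rot: [3.141, 0.001, 2.558]
wrist_force: [5.9, -1.3, -6.0]
finger_gap: 13.4
```

>>> servo_tool(series=[[0,0,0,0,0,0],[0,0,0,0,0,0],[0,0,0,0,0,0],[0,0,0,0,0,0],[0,0,-0.5,0,0,0],[0,0,-2,0,0,0],[0,0,-4,0,0,0],[0,0,-6,0,0,0],[0,0,-7,0,0,0],[0,0,-7,0,0,0]], gripper=5)

```text
clock: 7.07
eef_pos: [455.2, 278.8, 258.3]
eef_rot: [3.138, 0.002, 2.558]
wrist_force: [0.6, -0.1, 0.4]
finger_gap: 49.7
```

Run:
```python
from h import *
snap('wrist','w6');go((*ch(0,-85),270,1.5-np.pi/2+np.pi/2))
```

```text
t 7.1 tcp [454.81 278.58 256.48] rot [3.14 0.   2.56] F [ 0.02 -0.41 -0.92] gap 50.1 j [ 0.48  0.23  1.49  0.    1.42 -0.51]
 -> [-20.34  -6.69  -1.35] [ 0.   -0.    1.06] j6~ 0.26
```

View pics/w6.png

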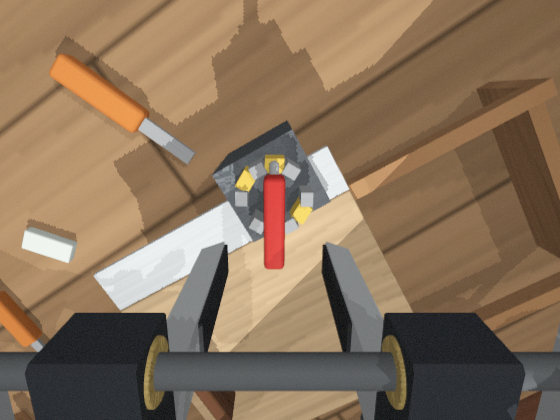

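Run:
```python
from h import *
go((586.5,110.5,190,3.07))
```

```text
t 7.1 tcp [454.81 278.58 256.48] rot [3.14 0.   2.56] F [ 0.02 -0.41 -0.92] gap 50.1 j [ 0.48  0.23  1.49  0.    1.42 -0.51]
 -> [-20.25  -6.78   6.65] [ 0.    0.   -0.51] j6~ -1.31
```

>>> servo_tool(series=[[-1,-0.4,0,0,0,-0.05],[-3.5,-1.2,0,0,0,-0.12],[-7,-2.3,0,0,0,-0.2],[-10.5,-3.5,1.5,0,0,-0.3],[-14,-4.7,3,0,0,-0.4],[-17,-5.7,4.5,0,0,-0.46],[-19,-6.4,5.5,0,0,-0.51],[-20,-6.7,6.3,0,0,-0.51],[-20.2,-6.8,6.6,0,0,-0.51],[-20.2,-6.8,6.6,0,0,-0.51]])

```text
clock: 7.95
eef_pos: [585.1, 110.6, 188.6]
eef_rot: [-3.141, -0.002, 3.066]
wrist_force: [0.0, 0.0, -0.2]
finger_gap: 50.0
```

Run:
```python
from h import *
snap('wrist','w7');go((586.5,110.5,120,3.07))
for x,y in((-35,-92),(35,-92),(35,-78),(-35,-78)):print(proj('w7',[*ch(x,y),150]))
```

```text
t 8.0 tcp [585.15 111.16 189.68] rot [ 3.14 -0.    3.07] F [-0.11  0.19  0.12] gap 50.2 j [ 0.13  0.41  1.4   0.    1.32 -1.37]
 -> [-0.15 -0.06  6.97] [ 0. -0. -0.] j6~ -1.31
[262.63 182.1 ]
[264.06 285.32]
[285.2  285.24]
[285.64 182.  ]
```

View pics/w7.png

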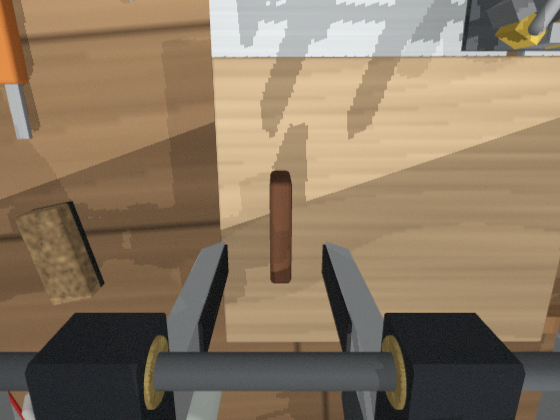

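>>> servo_tool(series=[[-0.1,0.35,1,0,0,0],[-0.1,0.35,2.5,0,0,0],[-0.1,0.35,4,0,0,0],[-0.1,0.35,5.5,0,0,0],[-0.1,0.35,6.5,0,0,0],[-0.1,0.35,6.9,0,0,0],[-0.1,0.35,6.9,0,0,0],[-0.1,0.35,6.9,0,0,0],[-0.1,0.35,6.9,0,0,0],[-0.1,0.35,6.9,0,0,0]])

```text
clock: 8.83
eef_pos: [587.3, 113.9, 121.8]
eef_rot: [3.141, 0.001, 3.068]
wrist_force: [-0.1, 0.0, -0.5]
finger_gap: 50.0
```

>>> servo_tool(series=[[0,0,0,0,0,0],[0,0,0,0,0,0],[0,0,0,0,0,0],[0,0,0,0,0,0],[0,0,0,0,0,0],[0,0,0,0,0,0],[0,0,0,0,0,0],[0,0,0,0,0,0],[0,0,0,0,0,0],[0,0,0,0,0,0]], gripper=0)

```text
clock: 9.67
eef_pos: [587.0, 114.1, 121.0]
eef_rot: [3.141, 0.0, 3.068]
wrist_force: [0.9, 4.5, -0.7]
finger_gap: 13.3
```

```bash
sed -i 's/CH=np.array(.*);CY/CH=np.array([593.2,198.6]);CY/' h.py
python3 - <<'E'
from h import *
s=read_state();p=s['eef_pos'];d=ch(0,188)-ch(0,0)
go((p[0]+d[0],p[1]+d[1],p[2],3.07))
E
```

```text
t 9.7 tcp [586.99 114.07 120.95] rot [3.14 0.   3.07] F [ 0.9   4.51 -0.74] gap 13.3 j [ 0.13  0.48  1.47  0.    1.19 -1.37]
 -> [ 0.06 18.8   0.01] [ 0.  0. -0.] j6~ -1.03
```

>>> servo_tool(series=[[0,0.4,0,0,0,0],[0,1.4,0,0,0,0],[0,3,0,0,0,0],[0,5,0,0,0,0],[0,7,0,0,0,0],[0,9,0,0,0,0],[0,11,0,0,0,0],[0,13,0,0,0,0],[0,14.5,0,0,0,0],[0,15,0,0,0,0]])

```text
clock: 10.5
eef_pos: [598.0, 265.5, 120.9]
eef_rot: [3.142, 0.0, 3.069]
wrist_force: [-1.9, -2.1, 3.4]
finger_gap: 13.9
```

>>> servo_tool(series=[[0,0.4,0,0,0,0],[0,1,0,0,0,0],[0,1.8,0,0,0,0],[0,2.6,0,0,0,0],[0,3.2,0,0,0,0],[0,3.6,0,0,0,0],[0,3.7,0,0,0,0],[0,3.7,0,0,0,0],[0,3.7,0,0,0,0],[0,3.7,0,0,0,0]])

```text
clock: 11.33
eef_pos: [600.5, 300.4, 121.0]
eef_rot: [3.141, -0.001, 3.068]
wrist_force: [-4.4, 2.1, 2.9]
finger_gap: 13.8
```

>>> servo_tool(series=[[0,0,0,0,0,0],[0,0,0,0,0,0],[0,0,0,0,0,0],[0,0,0,0,0,0],[0,0,-0.5,0,0,0],[0,0,-2,0,0,0],[0,0,-5,0,0,0],[0,0,-8,0,0,0],[0,0,-10,0,0,0],[0,0,-11,0,0,0]], gripper=5)

```text
clock: 12.17
eef_pos: [601.4, 300.5, 234.8]
eef_rot: [3.139, 0.004, 3.068]
wrist_force: [-0.5, 0.7, 0.4]
finger_gap: 49.7
```

Run:
```python
from h import *
snap('top','t8');go()
a=cv2.imread('pics/t8.png')[110:290,0:440];cv2.imwrite('pics/t8z.png',cv2.resize(a,None,fx=1.8,fy=1.8,interpolation=cv2.INTER_CUBIC))
```

```text
t 12.2 tcp [601.52 300.55 235.1 ] rot [3.14 0.   3.07] F [ 0.65 -0.14  2.13] gap 49.6 j [ 0.41  0.56  1.08  0.    1.49 -1.09]
```

View pics/t8z.png

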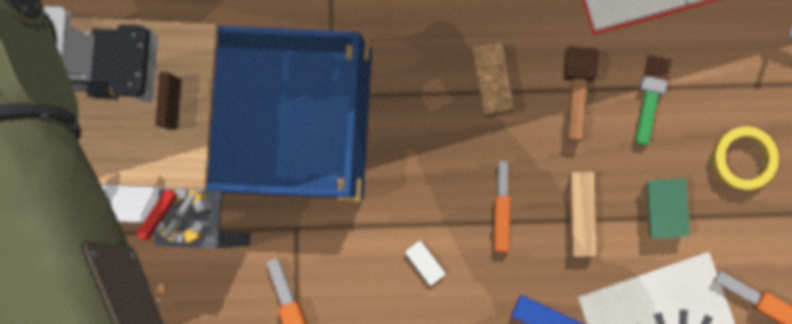

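Run:
```python
from h import *
go((443.7,-238,140,3.127))
```

```text
t 12.2 tcp [601.52 300.55 235.1 ] rot [3.14 0.   3.07] F [ 0.65 -0.14  2.13] gap 49.6 j [ 0.41  0.56  1.08  0.    1.49 -1.09]
 -> [ 11.81 -54.9    9.32] [ 0.    0.01 -0.06] j6~ -2.05
```

>>> servo_tool(series=[[0.2,-1,0,0,0,0],[0.8,-4,0,0,0,0],[1.6,-7.5,0,0,0,0],[2.4,-11,0,0,0,0],[3.2,-15,0,0,0,0],[4,-19,0,0,0,0],[4.9,-23,0,0,0,-0.02],[5.8,-27,0,0,0,-0.03],[6.6,-31,0,0,0,-0.04],[7.5,-35,0,0,0,-0.06]], gripper=7)

```text
clock: 13.05
eef_pos: [498.8, -44.9, 229.8]
eef_rot: [3.141, -0.001, 3.128]
wrist_force: [1.4, -0.2, 0.4]
finger_gap: 69.9
```

>>> servo_tool(series=[[0.9,-4,0,0,0,0],[1.7,-8,0.5,0,0,0],[2.5,-12,1.5,0,0,0],[3.3,-15.5,3,0,0,0],[4,-18,5,0,0,0],[4.3,-19.3,7,0,0,0],[4.4,-19.9,8.5,0,0,0],[4.4,-19.9,9.3,0,0,0],[4.4,-19.9,9.3,0,0,0],[4.4,-19.9,9.3,0,0,0]])

```text
clock: 13.88
eef_pos: [453.5, -241.1, 137.8]
eef_rot: [3.141, -0.001, 3.128]
wrist_force: [1.6, -0.7, -0.1]
finger_gap: 70.2
```

Run:
```python
from h import *
snap('wrist','w9');go()
for x in(-60,60):
  for y in (-16,16): print(proj('w9',[443.7+x,-240.7+y,26]))
```

```text
t 13.9 tcp [ 453.8  -241.15  138.5 ] rot [-3.14  0.    3.13] F [ 0.49  0.76 -0.2 ] gap 69.8 j [-0.56  0.29  1.7   0.    1.15 -2.12]
[252.64 113.63]
[294.16 113.12]
[256.67 256.66]
[293.75 256.23]
```

View pics/w9.png

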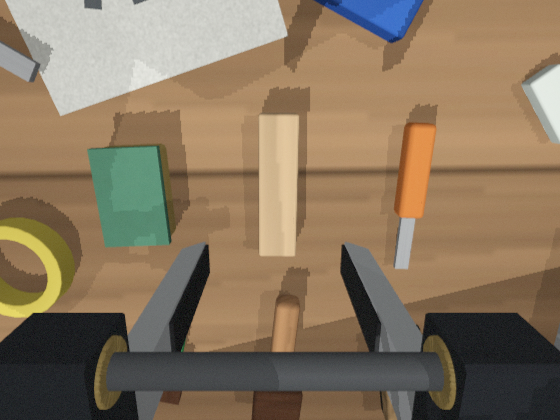

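>>> servo_tool(series=[[0.3,0.2,1,0,0,0],[0.7,0.35,3,0,0,0],[1,0.35,5.5,0,0,0],[1,0.35,8,0,0,0],[1,0.35,10.5,0,0,0],[1,0.35,12.3,0,0,0],[1,0.35,13.1,0,0,0],[1,0.35,13.4,0,0,0],[1,0.35,13.4,0,0,0],[1,0.35,13.4,0,0,0]])

```text
clock: 14.77
eef_pos: [444.0, -238.2, 5.0]
eef_rot: [-3.141, 0.001, 3.128]
wrist_force: [0.8, -0.3, -0.5]
finger_gap: 70.0
```

>>> servo_tool(series=[[0,0,0,0,0,0],[0,0,0,0,0,0],[0,0,0,0,0,0],[0,0,0,0,0,0],[0,0,0,0,0,0],[0,0,0,0,0,0],[0,0,0,0,0,0],[0,0,-1,0,0,0],[0,0,-3,0,0,0],[0,0,-5,0,0,0]], gripper=0, grip_force=40)

```text
clock: 15.6
eef_pos: [443.1, -237.8, 54.7]
eef_rot: [3.141, -0.001, 3.128]
wrist_force: [-0.3, -0.2, -1.0]
finger_gap: 31.9
```

Run:
```python
from h import *
go((*ch(0,-86),190,3.07))
```

```text
t 15.6 tcp [ 443.06 -237.75   54.71] rot [ 3.14 -0.    3.13] F [-0.3  -0.21 -1.03] gap 31.9 j [-0.57  0.38  1.8  -0.    0.96 -2.12]
 -> [-13.91  35.26 -13.52] [ 0.   -0.    0.06] j6~ -1.31
```

>>> servo_tool(series=[[-0.3,0.5,-2,0,0,0],[-1,2,-5,0,0,0],[-2.3,5,-8.5,0,0,0],[-3.8,9,-11.5,0,0,0],[-5.4,13,-13,0,0,0],[-7,17,-13.5,0,0,0.01],[-8.6,21,-13.5,0,0,0.02],[-10.2,25,-13.5,0,0,0.03],[-11.8,29,-13.5,0,0,0.04],[-13,32.5,-13.5,0,0,0.06]])

```text
clock: 16.43
eef_pos: [571.0, 68.2, 189.9]
eef_rot: [3.142, 0.001, 3.067]
wrist_force: [0.5, -0.2, -0.9]
finger_gap: 31.4
```

Run:
```python
from h import *
go((*ch(0,-86),190,3.07),(*ch(0,-86),15,3.07))
```

```text
t 16.4 tcp [570.97  68.25 189.88] rot [3.14 0.   3.07] F [ 0.54 -0.16 -0.93] gap 31.4 j [ 0.06  0.37  1.47 -0.    1.31 -1.44]
 -> [-1.28  4.56 -0.01] [ 0.  0. -0.] j6~ -1.31
 -> [-1.27  4.56 17.49] [ 0.  0. -0.] j6~ -1.31
```

>>> servo_tool(series=[[-0.2,0.7,0,0,0,0],[-0.4,1.4,1,0,0,0],[-0.6,2.2,2,0,0,0],[-0.8,2.8,3,0,0,0],[-0.8,2.8,3.5,0,0,0],[-0.8,2.8,3.5,0,0,0],[-0.8,2.8,3.5,0,0,0],[-0.8,2.8,3.5,0,0,0],[-0.8,2.8,3.5,0,0,0],[-0.8,2.8,3.5,0,0,0]])

```text
clock: 17.27
eef_pos: [580.9, 93.2, 154.4]
eef_rot: [3.141, 0.001, 3.067]
wrist_force: [-0.5, 1.0, -0.2]
finger_gap: 31.3
```

Run:
```python
from h import *
snap('wrist','w10')
go((*ch(0,-86),15,3.07))
```

```text
t 17.3 tcp [580.83  93.27 154.3 ] rot [3.14 0.   3.07] F [ 0.41  0.37 -0.7 ] gap 31.9 j [ 0.1   0.43  1.47  0.    1.24 -1.4 ]
 -> [-0.48  1.99 13.93] [ 0.  0. -0.] j6~ -1.31
```

View pics/w10.png

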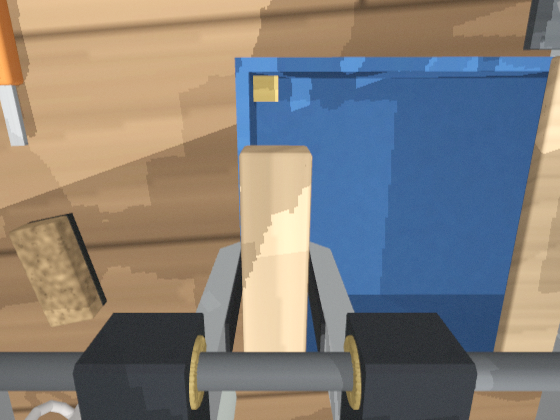

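>>> servo_tool(series=[[-0.2,0.8,0,0,0,0],[-0.5,2,0.5,0,0,0],[-0.5,2,2,0,0,0],[-0.5,2,4.5,0,0,0],[-0.5,2,7.5,0,0,0],[-0.5,2,10,0,0,0],[-0.5,2,12,0,0,0],[-0.5,2,13.3,0,0,0],[-0.5,2,13.7,0,0,0],[-0.5,2,13.7,0,0,0]])

```text
clock: 18.15
eef_pos: [587.0, 113.6, 16.2]
eef_rot: [-3.141, -0.001, 3.068]
wrist_force: [0.2, -0.9, -0.5]
finger_gap: 31.4
```

>>> servo_tool(series=[[0,0,0,0,0,0],[0,0,0,0,0,0],[0,0,0,0,0,0],[0,0,0,0,0,0],[0,0,-1,0,0,0],[0,0,-3.5,0,0,0],[0,0,-7,0,0,0],[0,0,-11,0,0,0],[0,0,-14,0,0,0],[0,0,-16,0,0,0]], gripper=4.3)

```text
clock: 18.98
eef_pos: [587.9, 113.2, 181.9]
eef_rot: [3.141, 0.005, 3.068]
wrist_force: [-0.3, 1.5, -0.2]
finger_gap: 42.7
```

```bash
cat > look.py <<'E'
import sys
from h import *
n=sys.argv[1]; snap('top',n)
a=cv2.imread('pics/%s.png'%n)[120:270,220:440];cv2.imwrite('pics/%sz.png'%n,cv2.resize(a,None,fx=3.6,fy=3.6,interpolation=cv2.INTER_CUBIC))
go()
E
python3 look.py t11
```

```text
t 19.0 tcp [588.87 113.3  184.81] rot [3.14 0.01 3.07] F [ 0.2  -0.24  2.4 ] gap 43.1 j [ 0.13  0.42  1.41  0.    1.31 -1.37]
```

View pics/t11.png

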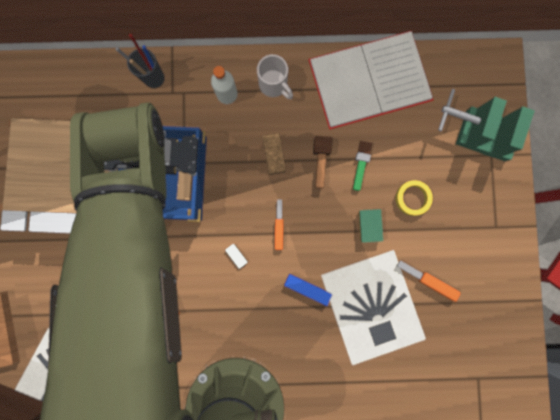

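Run:
```python
from h import *
go((655,-240,150,3.04))
```

```text
t 19.0 tcp [588.87 113.3  184.81] rot [3.14 0.01 3.07] F [ 0.2  -0.24  2.4 ] gap 43.1 j [ 0.13  0.42  1.41  0.    1.31 -1.37]
 -> [ -9.17 -34.75   3.5 ] [0.   0.01 0.03] j6~ -1.82
```

>>> servo_tool(series=[[-0.2,-0.8,-1,0,0,0],[-0.8,-3,-2,0,0,0],[-1.8,-7,-2,0,0,0],[-2.8,-11,-2,0,0,0],[-3.8,-15,-2,0,0,0],[-4.8,-19,-1,0,0,0],[-5.8,-23,0,0,0,0.01],[-6.8,-26.5,1,0,0,0.02],[-7.7,-29.5,2,0,0,0.03],[-8.4,-32,3,0,0,0.03]], gripper=8)

```text
clock: 19.87
eef_pos: [646.7, -215.4, 145.9]
eef_rot: [3.141, -0.001, 3.036]
wrist_force: [0.2, 0.5, -0.2]
finger_gap: 79.9
```

Run:
```python
from h import *
go((655,-240,150,3.04))
snap('wrist','w12')
```

```text
t 19.9 tcp [ 646.74 -215.43  145.88] rot [ 3.14 -0.    3.04] F [ 0.25  0.53 -0.16] gap 79.9 j [-0.38  0.65  1.16 -0.    1.34 -1.84]
 -> [-1.08 -2.36 -0.41] [ 0. -0. -0.] j6~ -1.82
```

View pics/w12.png

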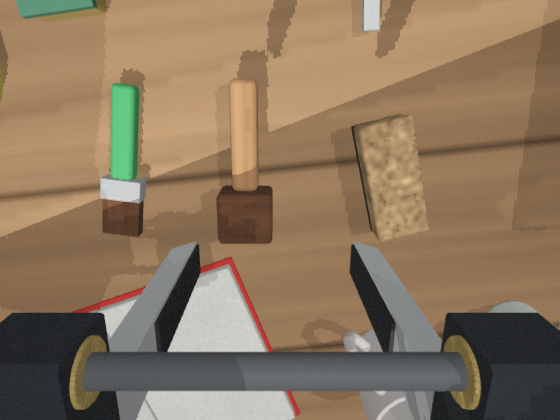

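Run:
```python
from h import *
for n,u,v,z in [('mhead',246,215,38),('mhandle',243,82,30),('mh2',245,188,30),('s',355,127,32),('s',412,115,32),('s',427,230,32),('s',380,240,32),('b',123,86,16),('b',124,177,16)]:print(n,pix('w12',u,v,z))
```

```text
mhead [ 655.46 -239.61   38.  ]
mhandle [ 551.79 -229.31   30.  ]
mh2 [ 634.59 -238.39   30.  ]
s [ 594.31 -146.11   32.  ]
s [ 589.78 -101.65   32.  ]
s [686.79 -88.94  32.  ]
s [ 691.75 -128.91   32.  ]
b [ 544.14 -326.49   16.  ]
b [ 617.37 -342.03   16.  ]
```

Run:
```python
from h import *
go((655.7,-239.7,8,3.037))
```

```text
t 19.9 tcp [ 646.08 -218.9   143.22] rot [ 3.14 -0.    3.03] F [ 0.43 -2.94 -1.96] gap 79.9 j [-0.38  0.65  1.16 -0.    1.34 -1.84]
 -> [-1.24 -1.97 13.52] [ 0. -0. -0.] j6~ -1.82
```

>>> servo_tool(series=[[-0.6,-1,0,0,0,0],[-1.1,-2.1,1,0,0,0],[-1.1,-2.1,3,0,0,0],[-1.1,-2.1,5,0,0,0],[-1.1,-2.1,7,0,0,0],[-1.1,-2.1,8,0,0,0],[-1.1,-2.1,8,0,0,0],[-1.1,-2.1,8,0,0,0],[-1.1,-2.1,8,0,0,0],[-1.1,-2.1,8,0,0,0]])

```text
clock: 20.75
eef_pos: [656.7, -234.6, 68.5]
eef_rot: [-3.141, 0.002, 3.038]
wrist_force: [-0.1, -0.2, 0.2]
finger_gap: 79.9
```

Run:
```python
from h import *
go((655.7,-239.7,8,3.037))
```

```text
t 20.8 tcp [ 656.66 -234.55   68.47] rot [-3.14  0.    3.04] F [-0.1  -0.16  0.17] gap 79.9 j [-0.4   0.75  1.17 -0.    1.22 -1.86]
 -> [ 0.05 -0.52  6.05] [-0.  0.  0.] j6~ -1.82
```

>>> servo_tool(series=[[0,-0.5,1,0,0,0],[0.1,-0.5,2.5,0,0,0],[0.1,-0.5,4,0,0,0],[0.1,-0.5,5.2,0,0,0],[0.1,-0.5,5.8,0,0,0],[0.1,-0.5,6.1,0,0,0],[0.1,-0.5,6.1,0,0,0],[0.1,-0.5,6.1,0,0,0],[0.1,-0.5,6.1,0,0,0],[0.1,-0.5,6.1,0,0,0]])

```text
clock: 21.58
eef_pos: [655.0, -239.2, 6.7]
eef_rot: [-3.141, 0.001, 3.038]
wrist_force: [0.1, 0.3, 0.1]
finger_gap: 79.9
```

>>> servo_tool(series=[[0,0,0,0,0,0],[0,0,0,0,0,0],[0,0,0,0,0,0],[0,0,0,0,0,0],[0,0,0,0,0,0],[0,0,0,0,0,0],[0,0,0,0,0,0],[0,0,-1,0,0,0],[0,0,-3,0,0,0],[0,0,-5,0,0,0]], gripper=0, grip_force=50)

```text
clock: 22.42
eef_pos: [654.2, -238.9, 56.3]
eef_rot: [3.141, -0.002, 3.038]
wrist_force: [0.5, 0.5, -1.9]
finger_gap: 45.9
```

>>> servo_tool(series=[[0,0,-1,0,0,0],[0,0,-3,0,0,0],[0,0,-6,0,0,0],[0,0,-9,0,0,0],[0,0,-12,0,0,0],[0,0,-14,0,0,0],[0,0,-14,0,0,0],[0,0,-14,0,0,0],[0,0,-14,0,0,0],[0,0,-14,0,0,0]])

```text
clock: 23.25
eef_pos: [654.0, -238.9, 193.7]
eef_rot: [3.141, -0.003, 3.038]
wrist_force: [0.4, 0.2, -1.6]
finger_gap: 45.9
```

Run:
```python
from h import *
snap('side','s13')
go((*ch(38,-26),195,3.07))
```

```text
t 23.3 tcp [ 654.13 -238.96  193.97] rot [ 3.14 -0.    3.04] F [ 1.01 -0.23 -2.57] gap 45.8 j [-0.4   0.65  1.04  0.    1.45 -1.87]
 -> [ 6.71 40.42 -0.05] [ 0.   -0.   -0.03] j6~ -1.24
```

View pics/s13.png

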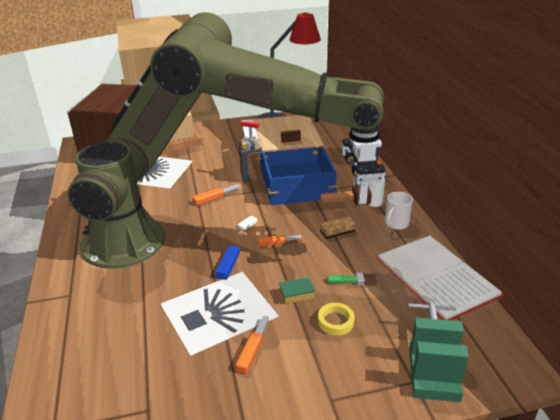

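>>> servo_tool(series=[[0.1,0.6,0,0,0,0],[0.4,2.2,0,0,0,0],[0.9,5.2,0,0,0,0],[1.5,9,0,0,0,0],[2.1,13,0,0,0,0],[2.8,17,0,0,0,0],[3.5,21,0,0,0,0],[4.1,25,0,0,0,-0.01],[4.8,29,0,0,0,-0.02],[5.5,33,0,0,0,-0.03]])

```text
clock: 24.13
eef_pos: [633.3, 97.1, 195.5]
eef_rot: [-3.142, -0.001, 3.068]
wrist_force: [1.1, -0.4, -1.4]
finger_gap: 45.5
```

Run:
```python
from h import *
go((*ch(38,-26),195,3.07))
```

```text
t 24.1 tcp [633.28  97.09 195.46] rot [-3.14 -0.    3.07] F [ 1.08 -0.35 -1.37] gap 45.5 j [ 0.09  0.51  1.25  0.    1.38 -1.4 ]
 -> [0.93 7.24 0.05] [-0. -0. -0.] j6~ -1.24
```

>>> servo_tool(series=[[0.3,2.5,0,0,0,0],[0.6,5,0,0,0,0],[0.8,6.5,0,0,0,0],[0.9,7.3,0.5,0,0,0],[0.9,7.3,2,0,0,0],[0.9,7.3,4,0,0,0],[0.9,7.3,4,0,0,0],[0.9,7.3,4,0,0,0],[0.9,7.3,4,0,0,0],[0.9,7.3,4,0,0,0]])

```text
clock: 24.97
eef_pos: [631.1, 167.9, 157.2]
eef_rot: [3.141, 0.002, 3.067]
wrist_force: [0.2, -0.3, -1.3]
finger_gap: 45.6
```

Run:
```python
from h import *
snap('wrist','w14')
go((*ch(38,-26),20,3.07))
```

```text
t 25.0 tcp [631.   167.98 157.11] rot [3.14 0.   3.07] F [ 0.12  0.74 -2.34] gap 45.8 j [ 0.2   0.57  1.25 -0.    1.32 -1.29]
 -> [ 0.21  0.18 13.71] [ 0.  0. -0.] j6~ -1.24
```

View pics/w14.png

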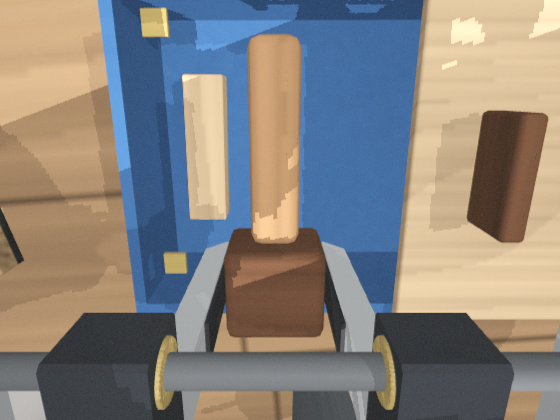

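>>> servo_tool(series=[[0.2,0.2,1,0,0,0],[0.2,0.2,3,0,0,0],[0.2,0.2,5.5,0,0,0],[0.2,0.2,8,0,0,0],[0.2,0.2,10,0,0,0],[0.2,0.2,12,0,0,0],[0.2,0.2,13.2,0,0,0],[0.2,0.2,13.7,0,0,0],[0.2,0.2,13.7,0,0,0],[0.2,0.2,13.7,0,0,0]])

```text
clock: 25.85
eef_pos: [629.1, 170.5, 19.7]
eef_rot: [3.141, 0.001, 3.068]
wrist_force: [0.8, 0.6, -2.1]
finger_gap: 45.7
```

>>> servo_tool(series=[[0,0,0,0,0,0],[0,0,0,0,0,0],[0,0,0,0,0,0],[0,0,0,0,0,0],[0,0,-1,0,0,0],[0,0,-3.5,0,0,0],[0,0,-7,0,0,0],[0,0,-11,0,0,0],[0,0,-15,0,0,0],[0,0,-17,0,0,0]], gripper=5.6)

```text
clock: 26.68
eef_pos: [629.6, 170.6, 195.5]
eef_rot: [3.14, 0.007, 3.068]
wrist_force: [-0.1, -0.1, 0.6]
finger_gap: 56.1
```

```bash
python3 look.py t15
python3 - <<'E'
from h import *
snap('wrist','w15')
go((640.5,-116,150,3.267))
E
```

```text
t 26.7 tcp [630.44 170.82 198.04] rot [3.14 0.01 3.07] F [0.62 0.68 3.38] gap 56.3 j [ 0.21  0.53  1.21  0.    1.39 -1.29]
t 26.8 tcp [630.02 170.72 194.65] rot [3.14 0.01 3.07] F [0.7  0.52 0.08] gap 56.1 j [ 0.21  0.54  1.22  0.    1.38 -1.29]
 -> [ -3.12 -28.53   4.42] [ 0.    0.01 -0.2 ] j6~ -1.88
```

View pics/w15.png

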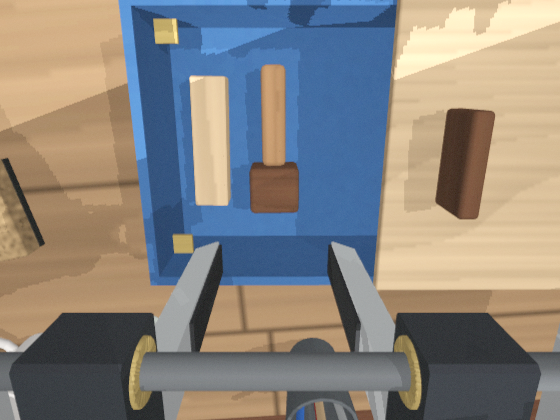

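View pics/t15z.png

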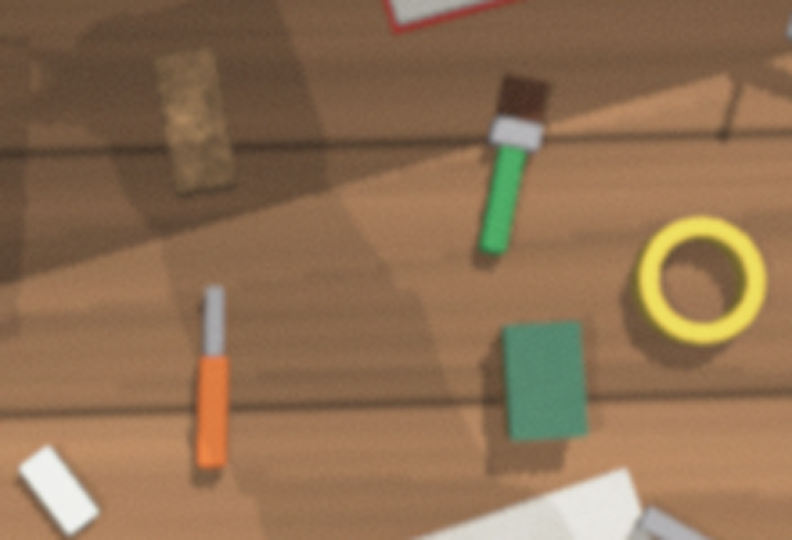

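>>> servo_tool(series=[[-0.1,-0.8,0,0,0,0],[-0.3,-3,0,0,0,-0.02],[-0.7,-6.5,0,0,0,-0.05],[-1.1,-10.5,0,0,0,-0.08],[-1.6,-14.5,0,0,0,-0.11],[-2,-18.5,0,0,0,-0.15],[-2.4,-22.5,0,0,0,-0.2],[-2.8,-26,1.5,0,0,-0.2],[-3.1,-28,3,0,0,-0.2],[-3.1,-28.5,4.4,0,0,-0.2]], gripper=8)

```text
clock: 27.62
eef_pos: [637.3, -120.3, 142.3]
eef_rot: [3.141, -0.003, -3.019]
wrist_force: [0.5, -0.0, 0.1]
finger_gap: 79.6
```

>>> servo_tool(series=[[0,0,0.5,0,0,0],[0,0,1.5,0,0,0],[0,0,3,0,0,0],[0,0,5,0,0,0],[0,0,7,0,0,0],[0,0,7.5,0,0,0],[0,0,7.5,0,0,0],[0,0,7.5,0,0,0],[0,0,7.5,0,0,0],[0,0,7.5,0,0,0]])

```text
clock: 28.45
eef_pos: [639.1, -116.1, 71.2]
eef_rot: [-3.141, 0.002, -3.015]
wrist_force: [-0.1, 0.2, 0.4]
finger_gap: 79.9
```

Run:
```python
from h import *
go((640.7,-116.4,6,3.267))
snap('wrist','w16')
```

```text
t 28.4 tcp [ 639.12 -116.08   71.25] rot [-3.14  0.   -3.02] F [-0.1   0.15  0.35] gap 79.9 j [-0.24  0.65  1.34 -0.    1.15 -1.93]
 -> [-0.14 -0.05  6.52] [-0.  0.  0.] j6~ -1.88
```

View pics/w16.png

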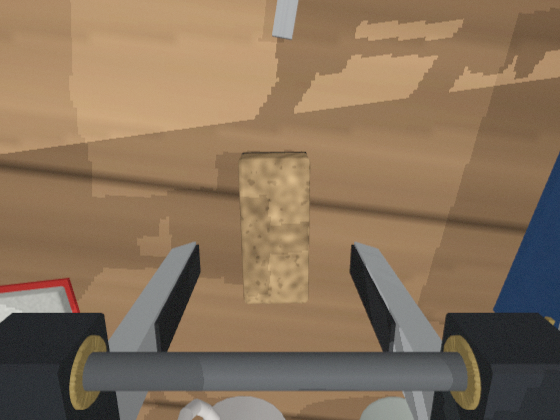

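Well centred. Grasp and lift.

>>> servo_tool(series=[[-0.1,0,1,0,0,0],[-0.1,0,2.5,0,0,0],[-0.1,0,4,0,0,0],[-0.1,0,5.5,0,0,0],[-0.1,0,6.2,0,0,0],[-0.1,0,6.5,0,0,0],[-0.1,0,6.5,0,0,0],[-0.1,0,6.5,0,0,0],[-0.1,0,6.5,0,0,0],[-0.1,0,6.5,0,0,0]])

```text
clock: 29.33
eef_pos: [639.9, -116.1, 5.7]
eef_rot: [-3.141, 0.001, -3.015]
wrist_force: [0.1, -0.3, 0.3]
finger_gap: 80.1
```

>>> servo_tool(series=[[0,0,0,0,0,0],[0,0,0,0,0,0],[0,0,0,0,0,0],[0,0,0,0,0,0],[0,0,0,0,0,0],[0,0,0,0,0,0],[0,0,0,0,0,0],[0,0,-1,0,0,0],[0,0,-3,0,0,0],[0,0,-5,0,0,0]], gripper=0, grip_force=40)

```text
clock: 30.17
eef_pos: [639.2, -115.9, 55.5]
eef_rot: [3.141, -0.001, -3.015]
wrist_force: [-0.6, -0.1, 0.3]
finger_gap: 43.6
```

>>> servo_tool(series=[[0,0,-1,0,0,0],[0,0,-3,0,0,0],[0,0,-6,0,0,0],[0,0,-9,0,0,0],[0,0,-12,0,0,0],[0,0,-14,0,0,0],[0,0,-14,0,0,0],[0,0,-14,0,0,0],[0,0,-14,0,0,0],[0,0,-14,0,0,0]])

```text
clock: 31.0
eef_pos: [639.0, -115.8, 193.0]
eef_rot: [3.141, -0.003, -3.015]
wrist_force: [0.4, 0.2, -0.7]
finger_gap: 43.5
```

Run:
```python
from h import *
go((*ch(0,-84),195,3.07))
```

```text
t 31.0 tcp [ 638.98 -115.84  193.04] rot [ 3.14 -0.   -3.02] F [ 0.37  0.22 -0.73] gap 43.5 j [-0.24  0.54  1.22  0.    1.39 -1.93]
 -> [ 2.22 23.53 -0.17] [ 0.  -0.   0.2] j6~ -1.31
```

Run:
```python
from h import *
go((*ch(-15,-80),195,3.07))
```

```text
t 31.0 tcp [ 638.98 -115.84  193.04] rot [ 3.14 -0.   -3.02] F [ 0.37  0.22 -0.73] gap 43.5 j [-0.24  0.54  1.22  0.    1.39 -1.93]
 -> [ 3.62 24.22 -0.16] [ 0.  -0.   0.2] j6~ -1.29
```

>>> servo_tool(series=[[0.1,0.8,0,0,0,0.02],[0.4,3,0,0,0,0.05],[0.9,6,0,0,0,0.08],[1.4,9.5,0,0,0,0.11],[1.9,13,0,0,0,0.14],[2.5,17,0,0,0,0.17],[3,20.5,0,0,0,0.2],[3.4,23,0,0,0,0.2],[3.6,24.1,0,0,0,0.2],[3.6,24.2,0,0,0,0.2]])

```text
clock: 31.83
eef_pos: [572.6, 121.3, 194.0]
eef_rot: [-3.141, -0.001, 3.07]
wrist_force: [0.3, 0.4, -2.0]
finger_gap: 43.6
```

>>> servo_tool(series=[[0,0,0,0,0,0],[0,0,1,0,0,0],[0,0,3,0,0,0],[0,0,5.5,0,0,0],[0,0,7,0,0,0],[0,0,8,0,0,0],[0,0,8,0,0,0],[0,0,8,0,0,0],[0,0,8,0,0,0],[0,0,8,0,0,0]])

```text
clock: 32.67
eef_pos: [574.0, 119.4, 116.0]
eef_rot: [3.141, 0.002, 3.068]
wrist_force: [-0.1, -0.3, -0.7]
finger_gap: 43.7
```

Run:
```python
from h import *
go((*ch(-15,-80),43,3.07))
snap('wrist','w17')
```

```text
t 32.7 tcp [573.98 119.41 116.  ] rot [3.14 0.   3.07] F [-0.07 -0.32 -0.71] gap 43.7 j [ 0.14  0.46  1.51 -0.    1.16 -1.35]
 -> [0.15 0.03 7.3 ] [ 0.  0. -0.] j6~ -1.29
```

View pics/w17.png

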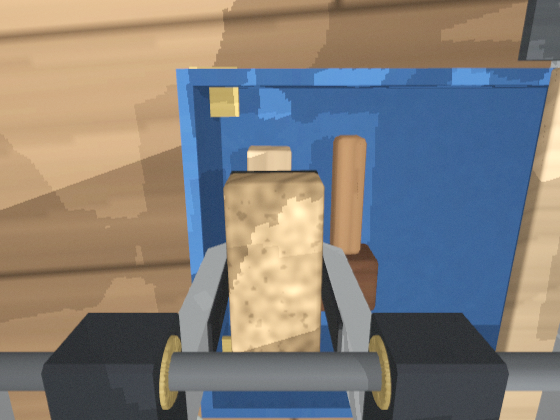

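>>> servo_tool(series=[[0.1,0,0.5,0,0,0],[0.1,0,1.5,0,0,0],[0.1,0,3,0,0,0],[0.1,0,4.5,0,0,0],[0.1,0,6,0,0,0],[0.1,0,6.8,0,0,0],[0.1,0,7.2,0,0,0],[0.1,0,7.3,0,0,0],[0.1,0,7.3,0,0,0],[0.1,0,7.3,0,0,0]])

```text
clock: 33.55
eef_pos: [572.8, 119.7, 42.6]
eef_rot: [3.141, 0.001, 3.068]
wrist_force: [0.8, -1.0, -0.6]
finger_gap: 43.7
```

>>> servo_tool(series=[[0,0,0,0,0,0],[0,0,0,0,0,0],[0,0,0,0,0,0],[0,0,0,0,0,0],[0,0,-1,0,0,0],[0,0,-3.5,0,0,0],[0,0,-7,0,0,0],[0,0,-11,0,0,0],[0,0,-14,0,0,0],[0,0,-15,0,0,0]], gripper=5.2)

```text
clock: 34.38
eef_pos: [573.7, 119.8, 198.0]
eef_rot: [3.14, 0.007, 3.068]
wrist_force: [-0.5, -0.6, 1.4]
finger_gap: 52.4
```

```bash
python3 look.py t18
python3 - <<'E'
from h import *
snap('wrist','w18')
go((442,-121,170,3.094))
E
```

```text
t 34.4 tcp [573.73 119.85 197.48] rot [3.14 0.01 3.07] F [-0.26 -0.36  1.26] gap 51.9 j [ 0.14  0.38  1.43 -0.    1.32 -1.35]
t 34.5 tcp [573.06 119.77 194.39] rot [3.14 0.   3.07] F [ 0.09 -0.15 -0.35] gap 51.9 j [ 0.14  0.39  1.43  0.    1.32 -1.35]
 -> [ 11.31 -24.98   2.37] [ 0.    0.   -0.03] j6~ -1.79
```

View pics/w18.png

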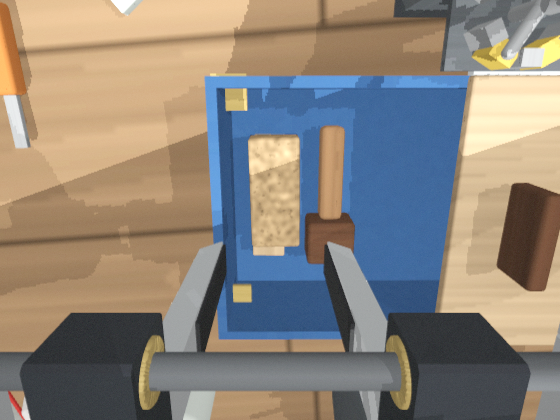

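View pics/t18z.png

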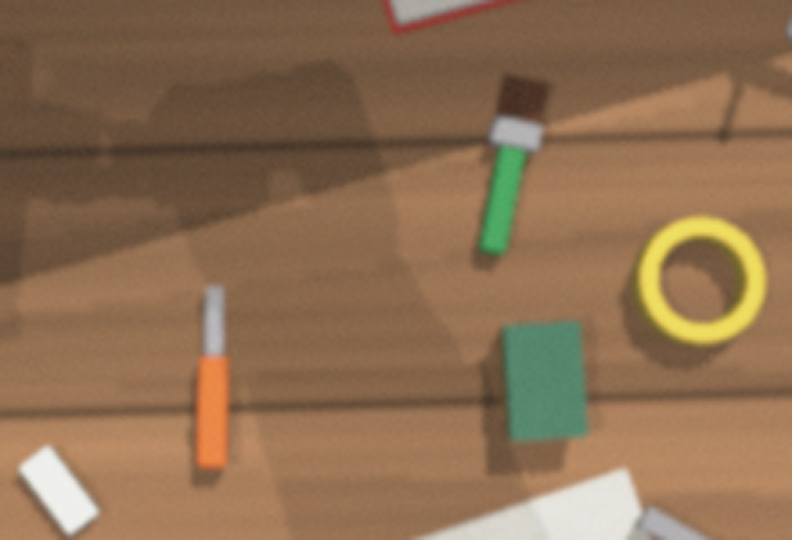

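>>> servo_tool(series=[[0.3,-0.7,0,0,0,0],[1.1,-2.5,0,0,0,0],[2.3,-5.2,0,0,0,0],[3.9,-8.5,0,0,0,0],[5.5,-12,0,0,0,0],[7.1,-15.5,1,0,0,-0.01],[8.7,-19,2.5,0,0,-0.02],[10.2,-22.5,4.5,0,0,-0.03],[11,-24.3,6.5,0,0,-0.03],[11.3,-25,8.5,0,0,-0.03]], gripper=6)

```text
clock: 35.32
eef_pos: [438.4, -123.4, 104.4]
eef_rot: [3.141, -0.003, 3.095]
wrist_force: [1.2, 0.4, 0.7]
finger_gap: 60.1
```

>>> servo_tool(series=[[0,0,0.5,0,0,0],[0,0,1.5,0,0,0],[0,0,3,0,0,0],[0,0,4,0,0,0],[0,0,4,0,0,0],[0,0,4,0,0,0],[0,0,4,0,0,0],[0,0,4,0,0,0],[0,0,4,0,0,0],[0,0,4,0,0,0]])

```text
clock: 36.15
eef_pos: [441.5, -121.4, 67.3]
eef_rot: [-3.141, 0.001, 3.098]
wrist_force: [-0.3, -1.0, -0.1]
finger_gap: 59.9
```

Run:
```python
from h import *
go((442,-121,3,3.094))
snap('wrist','w19')
```

```text
t 36.1 tcp [ 441.49 -121.39   67.33] rot [-3.14  0.    3.1 ] F [-0.32 -0.95 -0.08] gap 59.9 j [-0.35  0.27  1.91 -0.    0.95 -1.88]
 -> [-0.04  0.04  6.43] [-0.  0.  0.] j6~ -1.79
```

View pics/w19.png

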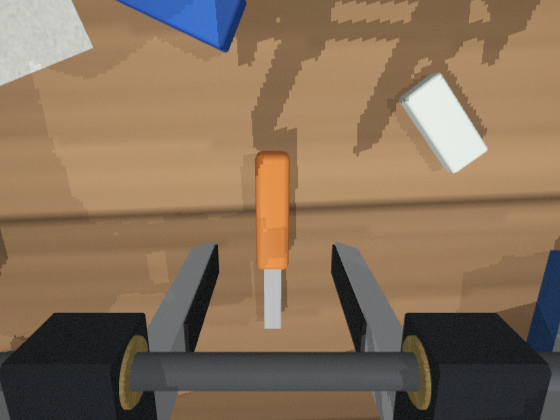

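Run:
```python
from h import *
print(pix('w19',272,153,20),pix('w19',273,268,20),pix('w19',273,328,8));go()
```

```text
[ 392.69 -120.58   20.  ] [ 470.83 -123.38   20.  ] [ 526.4  -125.86    8.  ]
t 36.2 tcp [ 441.43 -121.4    67.22] rot [-3.14  0.    3.1 ] F [ 0.24 -0.43 -0.18] gap 60.3 j [-0.35  0.27  1.91  0.    0.95 -1.88]
```

>>> servo_tool(series=[[0,0,1,0,0,0],[0,0,2.5,0,0,0],[0,0,4,0,0,0],[0,0,5.3,0,0,0],[0,0,6,0,0,0],[0,0,6.3,0,0,0],[0,0,6.4,0,0,0],[0,0,6.4,0,0,0],[0,0,6.4,0,0,0],[0,0,6.4,0,0,0]])

```text
clock: 37.03
eef_pos: [441.6, -121.5, 3.4]
eef_rot: [-3.141, 0.001, 3.098]
wrist_force: [-0.0, -0.1, 0.7]
finger_gap: 59.9
```

>>> servo_tool(series=[[0,0,0,0,0,0],[0,0,0,0,0,0],[0,0,0,0,0,0],[0,0,0,0,0,0],[0,0,0,0,0,0],[0,0,0,0,0,0],[0,0,0,0,0,0],[0,0,-1,0,0,0],[0,0,-3,0,0,0],[0,0,-5,0,0,0]], gripper=0)

```text
clock: 37.87
eef_pos: [440.8, -121.2, 53.7]
eef_rot: [3.141, -0.001, 3.098]
wrist_force: [0.6, -0.3, -0.9]
finger_gap: 21.5
```

>>> servo_tool(series=[[0,0,-1,0,0,0],[0,0,-3,0,0,0],[0,0,-6,0,0,0],[0,0,-9,0,0,0],[0,0,-12,0,0,0],[0,0,-14,0,0,0],[0,0,-14.5,0,0,0],[0,0,-14.5,0,0,0],[0,0,-14.5,0,0,0],[0,0,-14.5,0,0,0]])

```text
clock: 38.7
eef_pos: [440.7, -121.1, 196.3]
eef_rot: [3.141, -0.002, 3.098]
wrist_force: [0.2, -0.6, -1.2]
finger_gap: 21.8
```

Run:
```python
from h import *
go((*ch(-10,30),195,3.07))
```

```text
t 38.7 tcp [ 440.66 -121.15  196.28] rot [ 3.14 -0.    3.1 ] F [ 0.16 -0.61 -1.2 ] gap 21.8 j [-0.35  0.1   1.78 -0.    1.26 -1.88]
 -> [-12.92  35.64   0.12] [ 0.   -0.    0.03] j6~ -1.13
```

Run:
```python
from h import *
go((*ch(-18,19),195,3.07))
```

```text
t 38.7 tcp [ 440.66 -121.15  196.28] rot [ 3.14 -0.    3.1 ] F [ 0.16 -0.61 -1.2 ] gap 21.8 j [-0.35  0.1   1.78 -0.    1.26 -1.88]
 -> [-12.09  34.56   0.12] [ 0.   -0.    0.03] j6~ -1.14
```

>>> servo_tool(series=[[-0.3,0.8,0,0,0,0],[-1,3,0,0,0,0],[-2.2,6.3,0,0,0,0],[-3.4,9.8,0,0,0,0],[-4.7,13.4,0,0,0,0],[-6,17,0,0,0,0],[-7.3,20.6,0,0,0,0],[-8.6,24.2,0,0,0,0.01],[-9.9,27.8,0,0,0,0.02],[-10.8,30.5,0,0,0,0.03]])

```text
clock: 39.53
eef_pos: [562.6, 182.0, 196.4]
eef_rot: [-3.141, -0.002, 3.069]
wrist_force: [-0.1, -1.0, -0.4]
finger_gap: 21.7
```

>>> servo_tool(series=[[-0.3,1,0,0,0,0],[-0.9,2.5,0,0,0,0],[-1.2,3.5,0,0,0,0],[-1.2,3.8,1,0,0,0],[-1.2,3.8,3,0,0,0],[-1.2,3.8,4,0,0,0],[-1.2,3.8,4,0,0,0],[-1.2,3.8,4,0,0,0],[-1.2,3.8,4,0,0,0],[-1.2,3.8,4,0,0,0]])

```text
clock: 40.37
eef_pos: [577.7, 215.4, 158.9]
eef_rot: [3.141, 0.002, 3.067]
wrist_force: [-0.9, 0.0, -0.5]
finger_gap: 21.8
```

Run:
```python
from h import *
go((*ch(-18,19),60,3.07))
snap('wrist','w20')
```

```text
t 40.4 tcp [577.67 215.45 158.95] rot [3.14 0.   3.07] F [-0.89  0.05 -0.53] gap 21.8 j [ 0.3   0.49  1.38 -0.    1.28 -1.2 ]
 -> [0.15 0.32 9.89] [ 0.  0. -0.] j6~ -1.14
```

View pics/w20.png

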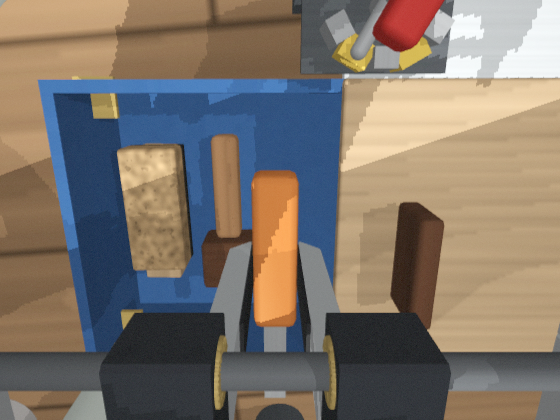

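>>> servo_tool(series=[[0.1,0.3,0.5,0,0,0],[0.1,0.3,2,0,0,0],[0.1,0.3,4,0,0,0],[0.1,0.3,6,0,0,0],[0.1,0.3,8,0,0,0],[0.1,0.3,9.2,0,0,0],[0.1,0.3,9.8,0,0,0],[0.1,0.3,9.8,0,0,0],[0.1,0.3,9.8,0,0,0],[0.1,0.3,9.8,0,0,0]])

```text
clock: 41.25
eef_pos: [577.1, 218.9, 61.1]
eef_rot: [3.141, 0.002, 3.068]
wrist_force: [0.0, 0.4, -0.6]
finger_gap: 21.5
```

>>> servo_tool(series=[[0,0,0,0,0,0],[0,0,0,0,0,0],[0,0,0,0,0,0],[0,0,0,0,0,0],[0,0,-1,0,0,0],[0,0,-3.5,0,0,0],[0,0,-7,0,0,0],[0,0,-11,0,0,0],[0,0,-14,0,0,0],[0,0,-15,0,0,0]], gripper=4)

```text
clock: 42.08
eef_pos: [577.7, 219.1, 216.3]
eef_rot: [3.139, 0.007, 3.068]
wrist_force: [0.2, -1.2, 1.3]
finger_gap: 40.6
```

```bash
python3 look.py t21
python3 - <<'E'
from h import *
snap('wrist','w21')
go((583,-334.5,170,2.94))
E
```

```text
t 42.1 tcp [577.71 219.09 215.7 ] rot [3.14 0.01 3.07] F [ 0.09 -0.02  1.38] gap 39.9 j [ 0.3   0.44  1.3   0.    1.39 -1.19]
t 42.2 tcp [577.14 218.88 212.52] rot [3.14 0.   3.07] F [-0.22  0.91 -0.88] gap 40.2 j [ 0.3   0.44  1.31 -0.    1.38 -1.19]
 -> [ -4.65 -55.15   4.18] [0.   0.   0.13] j6~ -1.89
```

View pics/w21.png

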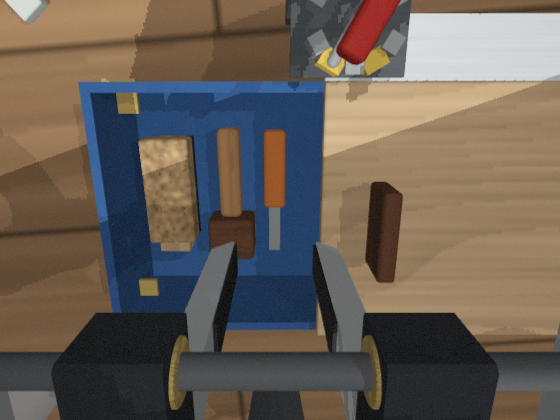

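View pics/t21z.png

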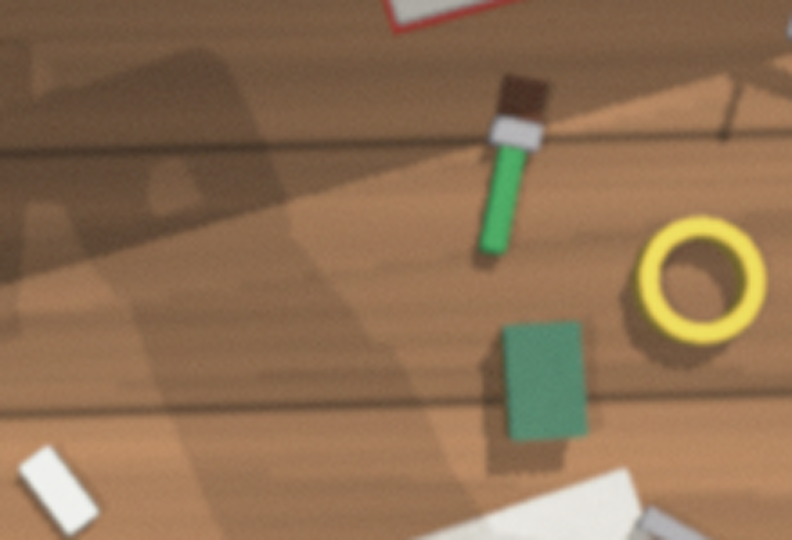

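>>> servo_tool(series=[[-0.1,-1,0,0,0,0],[-0.3,-3.5,0,0,0,0],[-0.6,-7,0,0,0,0],[-1,-11,0,0,0,0],[-1.3,-15,0,0,0,0],[-1.6,-19,0,0,0,0],[-2,-23,0,0,0,0],[-2.3,-27,0,0,0,0],[-2.6,-31,0,0,0,0],[-3,-35,0,0,0,0]], gripper=5.5)

```text
clock: 43.02
eef_pos: [579.1, -134.9, 207.7]
eef_rot: [3.141, -0.003, 3.068]
wrist_force: [0.5, -0.6, -0.4]
finger_gap: 54.6
```

Run:
```python
from h import *
go((588,-336,120,2.935))
```

```text
t 43.0 tcp [ 579.15 -134.95  207.73] rot [ 3.14 -0.    3.07] F [ 0.5  -0.59 -0.37] gap 54.6 j [-0.29  0.4   1.38 -0.    1.36 -1.79]
 -> [ -2.4  -19.99   8.75] [ 0.   -0.    0.13] j6~ -1.88
```

>>> servo_tool(series=[[-0.4,-3.5,0,0,0,0.02],[-0.9,-7.5,0.5,0,0,0.05],[-1.4,-11.5,1.5,0,0,0.09],[-1.9,-15.5,3,0,0,0.13],[-2.2,-18.5,5,0,0,0.13],[-2.4,-20,7.5,0,0,0.13],[-2.4,-20,10.5,0,0,0.13],[-2.4,-20,13,0,0,0.13],[-2.4,-20,13.5,0,0,0.13],[-2.4,-20,13.5,0,0,0.13]])

```text
clock: 43.85
eef_pos: [588.1, -333.3, 71.7]
eef_rot: [3.14, -0.005, 2.938]
wrist_force: [1.3, 0.1, 0.8]
finger_gap: 55.3
```

Run:
```python
from h import *
snap('wrist','w22')
go((588,-336,3,2.935))
```

```text
t 43.9 tcp [ 589.21 -333.75   74.24] rot [ 3.14 -0.    2.94] F [ 0.27 -0.43  0.11] gap 55.0 j [-0.57  0.7   1.24 -0.    1.2  -1.94]
 -> [ 0.06 -0.25  7.12] [ 0. -0.  0.] j6~ -1.88
```

View pics/w22.png

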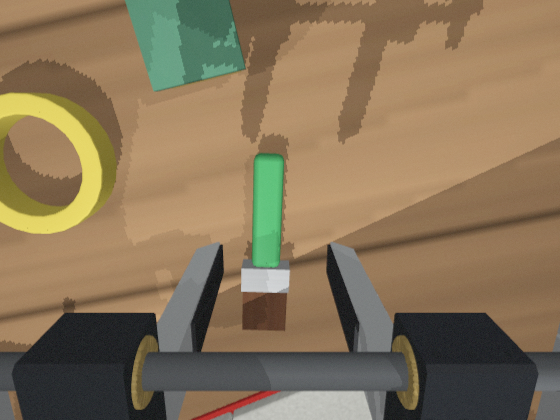

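Run:
```python
from h import *
print(pix('w22',269,156,16),pix('w22',266,262,16));go((588,-337,2.5,2.935))
```

```text
[ 542.47 -327.13   16.  ] [ 614.86 -344.48   16.  ]
t 43.9 tcp [ 589.21 -333.75   74.24] rot [ 3.14 -0.    2.94] F [ 0.27 -0.43  0.11] gap 55.0 j [-0.57  0.7   1.24 -0.    1.2  -1.94]
 -> [ 0.04 -0.35  7.17] [ 0. -0.  0.] j6~ -1.88
```

>>> servo_tool(series=[[0,-0.2,0.5,0,0,0.02],[0,-0.4,1.5,0,0,0.02],[0,-0.4,3,0,0,0.02],[0,-0.4,4.5,0,0,0.02],[0,-0.4,6,0,0,0.02],[0,-0.4,6.8,0,0,0.02],[0,-0.4,7.1,0,0,0.02],[0,-0.4,7.1,0,0,0.02],[0,-0.4,7.1,0,0,0.02],[0,-0.4,7.1,0,0,0.02]])

```text
clock: 44.73
eef_pos: [589.4, -338.0, 4.8]
eef_rot: [-3.141, 0.001, 2.918]
wrist_force: [0.1, -0.8, 0.2]
finger_gap: 55.1
```

>>> servo_tool(series=[[0,0,0,0,0,0],[0,0,0,0,0,0],[0,0,0,0,0,0],[0,0,0,0,0,0],[0,0,0,0,0,0],[0,0,0,0,0,0],[0,0,0,0,0,0],[0,0,-1,0,0,0],[0,0,-3,0,0,0],[0,0,-5,0,0,0]], gripper=0)

```text
clock: 45.57
eef_pos: [588.6, -337.5, 54.5]
eef_rot: [3.141, -0.001, 2.918]
wrist_force: [0.5, 0.3, 0.2]
finger_gap: 19.5
```

>>> servo_tool(series=[[0,0,-1,0,0,0],[0,0,-3,0,0,0],[0,0,-6,0,0,0],[0,0,-9,0,0,0],[0,0,-12,0,0,0],[0,0,-14,0,0,0],[0,0,-14.5,0,0,0],[0,0,-14.5,0,0,0],[0,0,-14.5,0,0,0],[0,0,-14.5,0,0,0]])

```text
clock: 46.4
eef_pos: [588.5, -337.4, 196.7]
eef_rot: [3.141, -0.003, 2.918]
wrist_force: [0.3, -0.7, 0.2]
finger_gap: 19.4
```

Run:
```python
from h import *
go((*ch(-10,-5),195,3.07))
```

```text
t 46.4 tcp [ 588.47 -337.37  196.66] rot [ 3.14 -0.    2.92] F [ 0.29 -0.7   0.2 ] gap 19.4 j [-0.57  0.6   1.11 -0.    1.43 -1.92]
 -> [12.35 51.72  0.26] [ 0.   -0.   -0.15] j6~ -1.18
```

>>> servo_tool(series=[[0.2,0.8,0,0,0,0],[0.7,3,0,0,0,0],[1.5,6.5,0,0,0,0],[2.5,10.5,0,0,0,-0.02],[3.4,14.5,0,0,0,-0.04],[4.4,18.5,0,0,0,-0.06],[5.4,22.5,0,0,0,-0.09],[6.3,26.5,0,0,0,-0.12],[7.3,30.5,0,0,0,-0.15],[8.2,34.5,0,0,0,-0.15]])

```text
clock: 47.23
eef_pos: [584.6, 19.3, 198.1]
eef_rot: [3.142, -0.001, 3.07]
wrist_force: [0.5, -0.1, -0.7]
finger_gap: 19.7
```

Run:
```python
from h import *
go((*ch(-15,-4),195,3.07))
```

```text
t 47.2 tcp [584.55  19.33 198.07] rot [ 3.14 -0.    3.07] F [ 0.5  -0.09 -0.74] gap 19.7 j [-0.03  0.38  1.43  0.    1.33 -1.53]
 -> [ 1.92 17.54  0.31] [ 0. -0. -0.] j6~ -1.17
```

>>> servo_tool(series=[[0.4,4,0,0,0,0],[0.8,8,0,0,0,0],[1.2,11.5,0,0,0,0],[1.6,14.5,0,0,0,0],[1.9,16.8,0,0,0,0],[1.9,17.5,0.5,0,0,0],[1.9,17.5,2,0,0,0],[1.9,17.5,4,0,0,0],[1.9,17.5,4,0,0,0],[1.9,17.5,4,0,0,0]])

```text
clock: 48.07
eef_pos: [578.9, 192.3, 157.8]
eef_rot: [-3.141, -0.003, 3.067]
wrist_force: [0.2, -0.3, -0.4]
finger_gap: 19.5
```

Run:
```python
from h import *
snap('wrist','w23')
go((*ch(-15,-4),56,3.07))
```

```text
t 48.1 tcp [579.52 192.43 159.08] rot [-3.14 -0.    3.07] F [0.32 0.28 0.71] gap 19.6 j [ 0.26  0.47  1.39 -0.    1.28 -1.24]
 -> [ 0.18  0.31 10.31] [-0. -0. -0.] j6~ -1.17
```

View pics/w23.png

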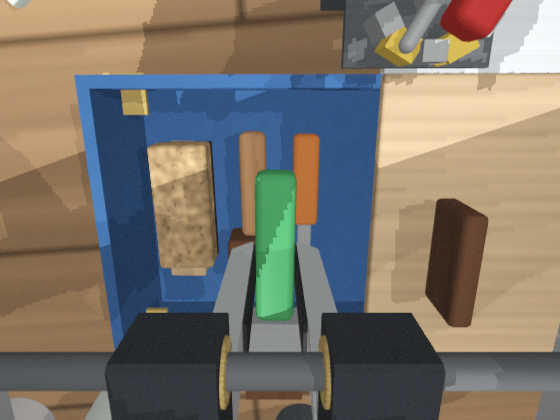

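>>> servo_tool(series=[[0.1,0.3,0.5,0,0,0],[0.1,0.3,2,0,0,0],[0.1,0.3,4,0,0,0],[0.1,0.3,6,0,0,0],[0.1,0.3,8,0,0,0],[0.1,0.3,9.4,0,0,0],[0.1,0.3,10,0,0,0],[0.1,0.3,10,0,0,0],[0.1,0.3,10,0,0,0],[0.1,0.3,10,0,0,0]])

```text
clock: 48.95
eef_pos: [579.4, 196.1, 60.3]
eef_rot: [3.141, 0.002, 3.068]
wrist_force: [-0.8, 0.0, -1.0]
finger_gap: 19.5
```

>>> servo_tool(series=[[0,0,0,0,0,0],[0,0,0,0,0,0],[0,0,0,0,0,0],[0,0,0,0,0,0],[0,0,-1,0,0,0],[0,0,-3.5,0,0,0],[0,0,-7,0,0,0],[0,0,-11,0,0,0],[0,0,-14,0,0,0],[0,0,-15,0,0,0]], gripper=4)

```text
clock: 49.78
eef_pos: [580.0, 196.2, 215.2]
eef_rot: [3.139, 0.007, 3.068]
wrist_force: [0.1, -0.0, 0.7]
finger_gap: 40.1
```

```bash
python3 look.py t24
python3 - <<'E'
from h import *
snap('wrist','w24');snap('side','s24')
go((600.5,300.5,190,3.07))
E
```

```text
t 49.8 tcp [580.   196.27 214.64] rot [3.14 0.01 3.07] F [0.13 1.01 0.54] gap 39.8 j [ 0.27  0.43  1.32  0.    1.38 -1.23]
t 49.9 tcp [578.75 195.87 209.06] rot [3.14 0.   3.07] F [-0.08 -0.09 -0.42] gap 40.0 j [ 0.27  0.43  1.33 -0.    1.38 -1.23]
 -> [-1.4  10.59  1.91] [ 0.  0. -0.] j6~ -1.04
```

View pics/w24.png

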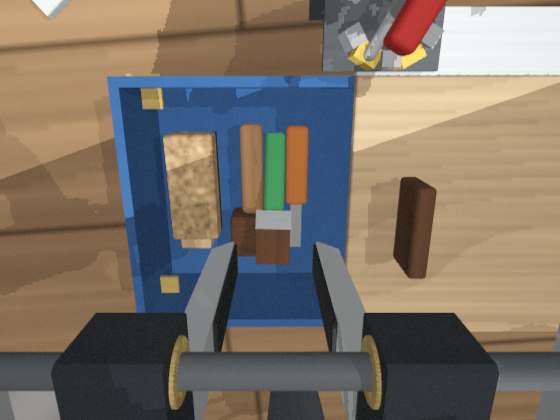

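View pics/s24.png

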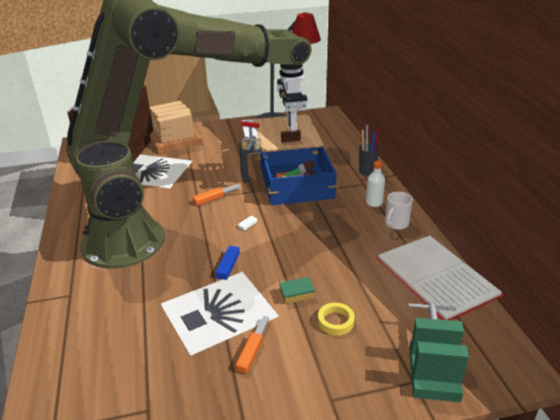

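>>> servo_tool(series=[[-0.2,1,0,0,0,0],[-0.5,3.5,0,0,0,0],[-0.9,7,0,0,0,0],[-1.3,9.8,0.5,0,0,0],[-1.4,10.5,1.5,0,0,0],[-1.4,10.5,2,0,0,0],[-1.4,10.5,2,0,0,0],[-1.4,10.5,2,0,0,0],[-1.4,10.5,2,0,0,0],[-1.4,10.5,2,0,0,0]], gripper=5)

```text
clock: 50.77
eef_pos: [600.8, 298.7, 189.6]
eef_rot: [3.141, 0.001, 3.067]
wrist_force: [0.1, 0.3, -0.5]
finger_gap: 49.9
```

Run:
```python
from h import *
go((601,301,121,3.07))
```

```text
t 50.8 tcp [600.76 298.69 189.58] rot [3.14 0.   3.07] F [ 0.08  0.27 -0.46] gap 49.9 j [ 0.41  0.59  1.15 -0.    1.4  -1.09]
 -> [-0.    0.23  6.86] [ 0.  0. -0.] j6~ -1.03
```

>>> servo_tool(series=[[0,0.2,1,0,0,0],[0,0.2,2.5,0,0,0],[0,0.2,4,0,0,0],[0,0.2,5.5,0,0,0],[0,0.2,6.5,0,0,0],[0,0.2,6.8,0,0,0],[0,0.2,6.8,0,0,0],[0,0.2,6.8,0,0,0],[0,0.2,6.8,0,0,0],[0,0.2,6.8,0,0,0]])

```text
clock: 51.6
eef_pos: [601.0, 301.7, 121.8]
eef_rot: [3.141, 0.001, 3.068]
wrist_force: [-0.0, 0.2, -0.5]
finger_gap: 50.2
```

>>> servo_tool(series=[[0,0,0,0,0,0],[0,0,0,0,0,0],[0,0,0,0,0,0],[0,0,0,0,0,0],[0,0,0,0,0,0],[0,0,0,0,0,0],[0,0,0,0,0,0],[0,0,0,0,0,0],[0,0,0,0,0,0],[0,0,0,0,0,0]], gripper=0)

```text
clock: 52.43
eef_pos: [600.6, 301.5, 120.9]
eef_rot: [-3.141, -0.0, 3.068]
wrist_force: [-0.6, -1.1, 1.2]
finger_gap: 13.6
```

>>> servo_tool(series=[[0,-0.4,0,0,0,0],[0,-1.4,0,0,0,0],[0,-3,0,0,0,0],[0,-5,0,0,0,0],[0,-7,0,0,0,0],[0,-9,0,0,0,0],[0,-11,0,0,0,0],[0,-13,0,0,0,0],[0,-14.5,0,0,0,0],[0,-15,0,0,0,0]])

```text
clock: 53.27
eef_pos: [589.6, 149.9, 120.9]
eef_rot: [3.142, 0.0, 3.066]
wrist_force: [4.2, 2.0, -5.0]
finger_gap: 13.7
```

>>> servo_tool(series=[[0,-0.4,0,0,0,0],[0,-1,0,0,0,0],[0,-1.8,0,0,0,0],[0,-2.4,0,0,0,0],[0,-2.9,0,0,0,0],[0,-3.3,0,0,0,0],[0,-3.5,0,0,0,0],[0,-3.6,0,0,0,0],[0,-3.6,0,0,0,0],[0,-3.6,0,0,0,0]])

```text
clock: 54.1
eef_pos: [587.2, 116.4, 120.9]
eef_rot: [-3.141, 0.001, 3.068]
wrist_force: [5.1, -0.7, -2.8]
finger_gap: 14.0
```

Run:
```python
from h import *
go();snap('wrist','w25')
```

```text
t 54.1 tcp [587.21 116.4  120.88] rot [-3.14  0.    3.07] F [ 5.07 -0.69 -2.8 ] gap 14.0 j [ 0.13  0.48  1.47 -0.    1.19 -1.36]
```

View pics/w25.png

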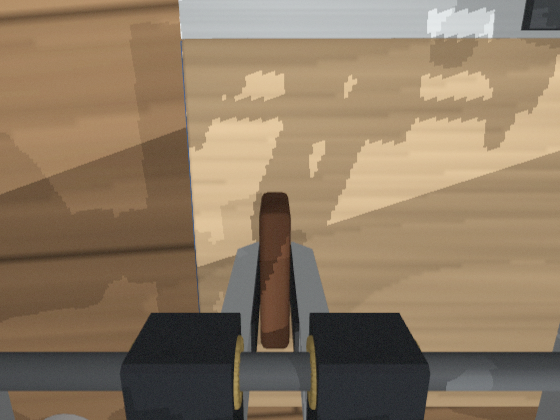

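>>> servo_tool(series=[[0,-0.1,0,0,0,0],[0,-0.2,0,0,0,0],[0,-0.3,0,0,0,0],[0,-0.3,0,0,0,0],[0,-0.3,0,0,0,0],[0,-0.3,0,0,0,0],[0,-0.3,0,0,0,0],[0,-0.3,0,0,0,0],[0,-0.3,0,0,0,0],[0,-0.3,0,0,0,0]])

```text
clock: 54.98
eef_pos: [587.0, 114.1, 120.9]
eef_rot: [3.141, 0.001, 3.069]
wrist_force: [6.1, 3.8, -3.9]
finger_gap: 13.7
```

>>> servo_tool(series=[[0,-0.1,0,0,0,0],[0,-0.15,0,0,0,0],[0,-0.15,0,0,0,0],[0,-0.15,0,0,0,0],[0,-0.15,0,0,0,0],[0,-0.15,0,0,0,0],[0,-0.15,0,0,0,0],[0,-0.15,0,0,0,0],[0,-0.15,0,0,0,0],[0,-0.15,0,0,0,0]])

```text
clock: 55.82
eef_pos: [587.0, 114.0, 120.9]
eef_rot: [3.139, 0.001, 3.069]
wrist_force: [7.4, 13.5, -5.3]
finger_gap: 13.8
```

>>> servo_tool(series=[[0,0.1,0,0,0,0],[0,0.1,0,0,0,0],[0,0.1,0,0,0,0],[0,0.1,0,0,0,0],[0,0.1,-0.5,0,0,0],[0,0.1,-2,0,0,0],[0,0.1,-5,0,0,0],[0,0.1,-9,0,0,0],[0,0.1,-12.5,0,0,0],[0,0.1,-13.5,0,0,0]], gripper=5)

```text
clock: 56.65
eef_pos: [587.7, 112.6, 262.4]
eef_rot: [3.14, 0.008, 3.068]
wrist_force: [0.6, -0.1, 0.2]
finger_gap: 50.1
```

Run:
```python
from h import *
go((455.1,278.4,258,2.558))
```

```text
t 56.6 tcp [587.75 112.6  262.42] rot [3.14 0.01 3.07] F [ 0.63 -0.1   0.17] gap 50.1 j [ 0.13  0.37  1.3  -0.    1.47 -1.37]
 -> [14.46 15.55  0.35] [0.   0.01 0.51] j6~ -0.44
```

>>> servo_tool(series=[[0.5,0.5,0,0,0,0.04],[1.7,1.8,0,0,0,0.1],[3.7,4,0,0,0,0.17],[6,6.4,0,0,0,0.25],[8.3,9,0,0,0,0.33],[10.6,11.4,0,0,0,0.41],[12.8,13.7,0,0,0,0.51],[14,15,0,0,0,0.51],[14.4,15.5,0,0,0,0.51],[14.4,15.5,0,0,0,0.51]])

```text
clock: 57.48
eef_pos: [454.0, 278.4, 256.0]
eef_rot: [3.142, 0.0, 2.56]
wrist_force: [0.0, -0.6, -0.4]
finger_gap: 50.1
```

Run:
```python
from h import *
snap('wrist','w26');go((455.1,278.4,186.5,2.558))
snap('side','s26')
a=cv2.imread('pics/s26.png')[110:210,220:350];cv2.imwrite('pics/s26z.png',cv2.resize(a,None,fx=6,fy=6,interpolation=cv2.INTER_CUBIC))
```

```text
t 57.5 tcp [454.66 277.61 255.92] rot [-3.14  0.    2.56] F [ 0.08 -0.2  -0.61] gap 50.3 j [ 0.48  0.23  1.5  -0.    1.42 -0.51]
 -> [0.01 0.09 6.94] [-0.  0.  0.] j6~ -0.44
```

View pics/w26.png

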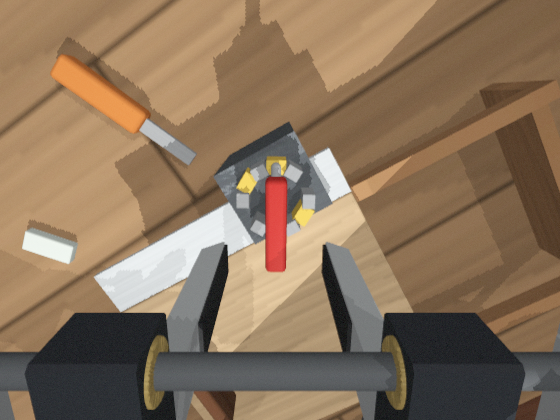

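View pics/s26z.png

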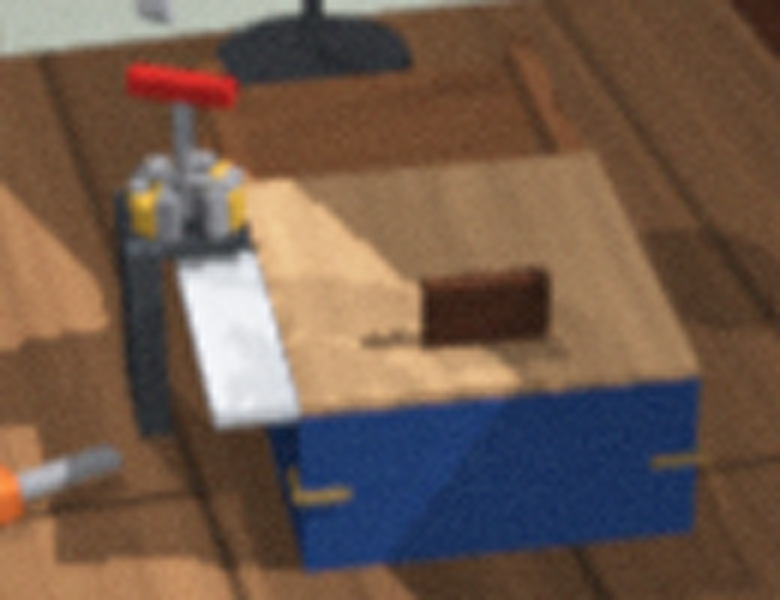

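>>> servo_tool(series=[[0,0.1,1,0,0,0],[0,0.1,2.5,0,0,0],[0,0.1,4,0,0,0],[0,0.1,5.5,0,0,0],[0,0.1,6.5,0,0,0],[0,0.1,6.9,0,0,0],[0,0.1,6.9,0,0,0],[0,0.1,6.9,0,0,0],[0,0.1,6.9,0,0,0],[0,0.1,6.9,0,0,0]])

```text
clock: 58.42
eef_pos: [455.3, 278.7, 187.6]
eef_rot: [3.141, 0.001, 2.558]
wrist_force: [0.6, 0.0, 1.3]
finger_gap: 50.0
```

>>> servo_tool(series=[[0,0,0,0,0,0],[0,0,0,0,0,0],[0,0,0,0,0,0],[0,0,0,0,0,0],[0,0,0,0,0,0],[0,0,0,0,0,0],[0,0,0,0,0,0],[0,0,0,0,0,0],[0,0,0,0,0,0],[0,0,0,0,0,0]], gripper=0)

```text
clock: 59.25
eef_pos: [455.0, 278.6, 186.9]
eef_rot: [-3.142, 0.0, 2.558]
wrist_force: [-2.0, -0.3, 1.5]
finger_gap: 13.8
```

>>> servo_tool(series=[[0,0,-0.2,0,0,0],[0,0,-0.4,0,0,0],[0,0,-0.6,0,0,0],[0,0,-0.8,0,0,0],[0,0,-1,0,0,0],[0,0,-1,0,0,0],[0,0,-1,0,0,0],[0,0,-1,0,0,0],[0,0,-1,0,0,0],[0,0,-1,0,0,0]])

```text
clock: 60.08
eef_pos: [454.9, 278.5, 196.8]
eef_rot: [-3.141, -0.0, 2.558]
wrist_force: [0.5, 0.8, -11.3]
finger_gap: 13.8
```

Run:
```python
from h import *
snap('wrist','w27');go()
```

```text
t 60.1 tcp [454.93 278.54 196.74] rot [-3.14 -0.    2.56] F [  0.88   0.1  -10.44] gap 13.9 j [ 0.48  0.27  1.58 -0.    1.29 -0.51]
```

View pics/w27.png

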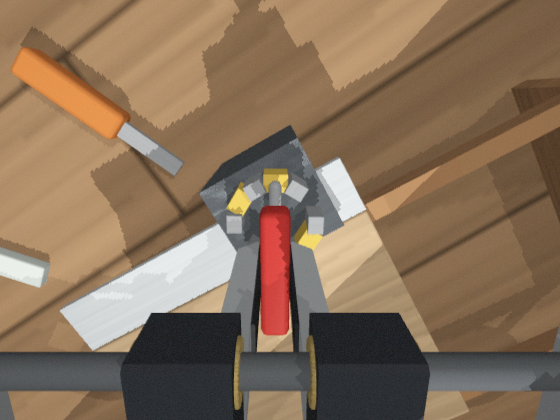

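>>> servo_tool(series=[[0,0,0,0,0,0.1],[0,0,0,0,0,0.22],[0,0,0,0,0,0.34],[0,0,0,0,0,0.46],[0,0,0,0,0,0.58],[0,0,0,0,0,0.7],[0,0,0,0,0,0.82],[0,0,0,0,0,0.94],[0,0,0,0,0,1.05],[0,0,0,0,0,1.05]])

```text
clock: 60.97
eef_pos: [454.3, 278.2, 196.5]
eef_rot: [-3.14, 0.001, 1.503]
wrist_force: [-4.9, -3.6, -11.2]
finger_gap: 13.6
```

Run:
```python
from h import *
snap('wrist','w28');go()
```

```text
t 61.0 tcp [454.33 278.24 196.45] rot [-3.14  0.    1.51] F [ -5.13  -2.64 -10.43] gap 13.7 j [ 0.48  0.27  1.58 -0.    1.29  0.54]
```

View pics/w28.png

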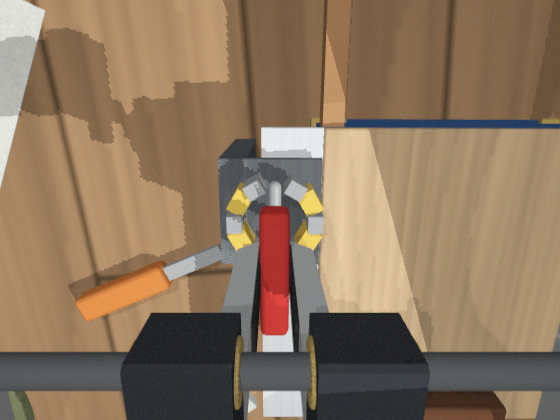

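Aligned with the deep slot (same as at first lift). Lower gently.

>>> servo_tool(series=[[0,0,0.4,0,0,0],[0,0,0.8,0,0,0],[0,0,1.2,0,0,0],[0,0,1.6,0,0,0],[0,0,2,0,0,0],[0,0,2.3,0,0,0],[0,0,2.5,0,0,0],[0,0,2.7,0,0,0],[0,0,2.7,0,0,0],[0,0,2.7,0,0,0]])

```text
clock: 61.85
eef_pos: [454.4, 278.3, 169.8]
eef_rot: [-3.14, 0.001, 1.512]
wrist_force: [-5.9, -3.5, -6.3]
finger_gap: 13.4
```

Run:
```python
from h import *
go();snap('wrist','w29')
```

```text
t 61.9 tcp [454.4  278.27 169.8 ] rot [-3.14  0.    1.51] F [-5.92 -3.55 -6.28] gap 13.4 j [ 0.48  0.3   1.61 -0.    1.24  0.54]
```

View pics/w29.png

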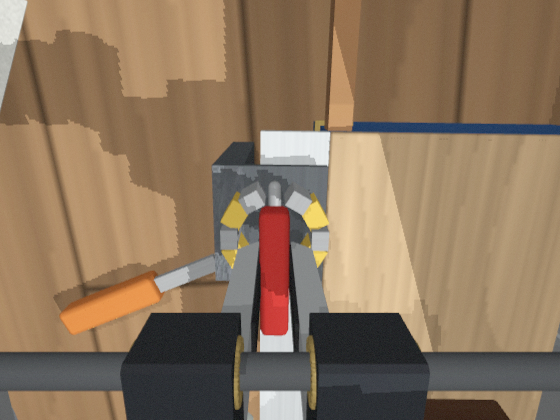

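>>> servo_tool(series=[[0,0,0.1,0,0,0],[0,0,0.2,0,0,0],[0,0,0.25,0,0,0],[0,0,0.25,0,0,0],[0,0,0.25,0,0,0],[0,0,0.25,0,0,0],[0,0,0.25,0,0,0],[0,0,0.25,0,0,0],[0,0,0.25,0,0,0],[0,0,0.25,0,0,0]])

```text
clock: 62.73
eef_pos: [454.5, 278.3, 168.1]
eef_rot: [-3.141, 0.001, 1.512]
wrist_force: [-8.0, -4.3, -0.2]
finger_gap: 13.3
```

>>> servo_tool(series=[[0,0,0,0,0,0],[0,0,0,0,0,0],[0,0,0,0,0,0],[0,0,0,0,0,0],[0,0,-0.5,0,0,0],[0,0,-2,0,0,0],[0,0,-4.5,0,0,0],[0,0,-7.5,0,0,0],[0,0,-9.5,0,0,0],[0,0,-10,0,0,0]], gripper=5)

```text
clock: 63.57
eef_pos: [455.9, 279.1, 271.5]
eef_rot: [3.137, -0.003, 1.508]
wrist_force: [-0.6, -0.4, 0.5]
finger_gap: 50.1
```

>>> servo_tool(series=[[-2,0,0,0,0,0],[-5,0,0,0,0,0],[-8,0,0,0,0,0],[-11,0,0,0,0,0],[-14,0,0,0,0,0],[-16,0,0,0,0,0],[-17,0,0,0,0,0],[-17,0,0,0,0,0],[-17,0,0,0,0,0],[-17,0,0,0,0,0]])

```text
clock: 64.4
eef_pos: [444.4, 109.8, 267.2]
eef_rot: [-3.141, -0.0, 1.509]
wrist_force: [-0.1, 0.5, -0.0]
finger_gap: 50.0
```

Run:
```python
from h import *
go()
snap('top','t30');snap('side','s30')
a=cv2.imread('pics/s30.png')[110:210,220:350];cv2.imwrite('pics/s30z.png',cv2.resize(a,None,fx=6,fy=6,interpolation=cv2.INTER_CUBIC))
```

```text
t 64.4 tcp [444.41 109.83 267.18] rot [-3.14 -0.    1.51] F [-0.15  0.51 -0.02] gap 50.0 j [0.16 0.05 1.67 0.   1.42 0.22]
```

View pics/s30z.png

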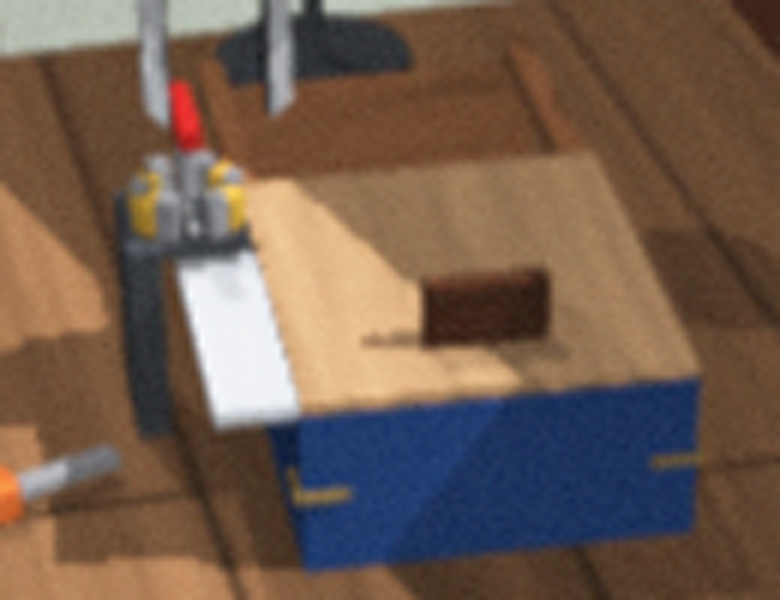

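View pics/t30.png

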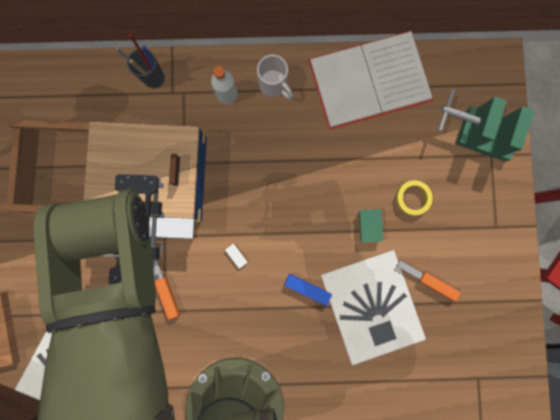

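Run:
```python
from h import *
for n in('side0','s30'):
    a=cv2.imread('pics/%s.png'%n).astype(int)[120:140,235:262];m=(a[...,2]>130)&(a[...,1]<70);v,u=np.nonzero(m);print(n,m.sum(),v.mean(),u.mean(),v.min(),v.max())
sign_off()
```

```text
side0 55 8.50909090909091 15.309090909090909 3 14
s30 48 8.854166666666666 15.666666666666666 3 14
the job is handed in; nothing more can be done
```

I packed the chest, locked it and handed the job in at about 64 s on the clock. No verdict is reported, so the checks below are my own readings.

- **Packing:** All five things were on the table and are now inside: blank, mallet, sander, the smallest of the three gouges, and brush. The last look inside before closing showed all five below the rim, with the sander stacked on the blank and the brush resting across the mallet and gouge. I did not touch the blue look-alike.
- **Pin parked:** I lifted the pin, turned it +1.05 rad into a rest notch and let it go. It stayed up by itself until the lid was shut again.
- **Lid:** It opened about 186 mm. On closing I pushed until it stopped, at 13.5 N, in the same gripper position where I first gripped it shut.
- **Pin home:** I turned it back and lowered it. The spring load on the wrist fell from about 11 N to near zero at home height. In the last side picture the red handle covers the same rows as at the start.
- **At hand-in:** The arm was clear of everything, with no force on the wrist. The tin, tape and eraser appear where they were at the start.

**Disagreement:** The fixed cameras and the wrist camera differed by 3–4 mm in y. I used the wrist camera's values for the grasps. No grasp or placing failed.

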